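# Turn the housing base in the slide-jaw fixture, fill it and cover it

### The arm

A 6-joint arm with a two-finger parallel gripper is mounted at the origin on the work surface. World frame = base frame: x ahead of the robot, y to its left, z up, the work surface at z = 0. Lengths are in mm, angles in degrees, forces in N, time in s.
With the tool pointing down it reaches from about 300 to 850 mm from the base axis. Payload 4.2 kg.
Tool frame: the origin (TCP) lies on the centre line of the jaws, within the pads' length; the fingertips stand 14 mm ahead of it and the grasp point (between the pads) lies 5 mm behind it; z points along the fingers, y is the line along which they close (so a half turn about z gives the same grasp; the last joint's range is limited). The gripper opens to 91 mm and grips with 3 to 60 N. Pads are 32 mm wide; open, the fingers measure 118 mm over their backs; the gripper's body (76 mm by 178 mm) begins 60 mm behind the grasp point.
Start: joints at [-68.698, 18.312, 89.639, -0, 72.044, -1.146], TCP at [219.569, -531.442, 227.976] pointing down, gripper open.
Joint ranges: [-177.97, 177.97], [-48.28, 115.42], [12.27, 149.76], [-77.06, 257.06], [2.81, 150.46], [-146.56, 146.56]. Speed limits (degrees/s): [147.25, 147.25, 180, 180, 180, 180].

### API

Orientations are given as [roll, pitch, yaw] about the fixed x, y, z axes, in that order (R = Rz(yaw) Ry(pitch) Rx(roll)).
In Python, from workcell import * gives the robot as it stands. The module is installed in compiled form; this text tells all that it offers.
- The arm moves only by the shell command python3 -m crank 'ROWS' [FORCE]. ROWS is JSON, a list of rows, each an object of numbers: "grip": the finger opening in m, from 0 to 0.0912; "x", "y", "z": the shift along the tool's x, y, z in m; "yaw": the turn about the tool's z in rad. In form: [{"grip": .., "x": .., "y": .., "z": .., "yaw": ..}, ...]. A call has exactly 5 rows; each row is the pose to reach, as a shift and turn from the pose commanded when the call began, along the tool's axes at that moment; what a row does not reach only later rows make up. A row lasts 1/12 s, in which the tool goes at most 41.7 mm and 7.16 degrees, less where a joint would pass 70% of its speed; a pose out of reach is approached as far as the arm can. A call with a gripper value outside its range is refused whole. The fingers move at their own pace and stop on an object; FORCE is the grip in N (left out, the last holds). Time passes only in rows, so rows that repeat a pose let the fingers close, or fill a call up. It gives the time, the measured TCP pose, the force, the opening and the grip force at its end, in the units of the state.
- state(): the state, without advancing time (a new reading comes with each control period).
- grab_frame(name): name is "side" or "top" or "wrist"; returns the picture (420x560x3 uint8, red, green, blue); there is no depth.
- camera_model(name): a dict with "intrinsics" (3x3 intrinsics, pixels), "R" (3x3) and "t" (3): a world point X has camera coordinates R X + t. Camera axes: x right, y down, z forward; pixel columns grow to the right and rows downward; lengths in mm; the calibration is good to about 2 mm. The wrist camera is an equidistant fisheye: a pixel r from the principal point sees the ray r / f radians off the axis. A picture is of the moment at which its call begins: read the wrist's pose just before it. camera_model takes no time and is no camera call; for the wrist camera it gives the pose at the moment of the call.
- job_done(): hands the job in; it is judged then, once.
The state is a dict: "time_s": time; "qpos": joint angles; "qvel": joint speeds; "effort": joint torques, N m; "ee_pos": TCP position; "ee_rot": TCP orientation; "force": force on the tool from outside, world axes, zero at the start; "torque": the same for the moment, N m; "gripper_width": finger opening in mm; "gripper_force": force on a finger pad.
Only numpy, scipy, OpenCV 4.12 (cv2) and the standard library are available. Lean on these libraries where they do the work, as an engineer would, in place of code of your own. Each camera call takes 0.05 s, during which the arm holds its last target. There are 200 camera calls.

### The job

The housing base is held on end in the bench fixture: free the clamp knob, slide the jaw back, take the base out and put it back lying flat on the bed between the two jaws with its open side up and its length along the bed. Slide the jaw up against it, lock the knob (it may be locked only while the jaw is up against the base), and only then stand every transformer block upright in the base and set the cover squarely on its rim, seated and level. Leave the other things on the bench where they are.

Things in the scene. Friction and masses are not known exactly. Their poses are not given: they have to be found in the camera images.
- fixture: Low slide-jaw fixture fixed to the bench: dark steel bed (x -40 to 235 mm, 72 wide in y, 14 thick) with two aluminium jaws. Origin on the bench under the inner face of the fixed jaw (at the robot's right), on the centre line; x along the bed towards the sliding jaw (to the robot's left), z up. The fixed jaw spans x -22 to 0, 64 wide, its top at z 30.
- bed (a point): Point on the bed's top (14 mm over the bench) at the foot of the fixed jaw's inner face, on the centre line; axes as fixture.
- jaw (a joint): Position of the sliding jaw along the fixture's x, m, 0 to 0.103: the gap between the jaws is 39 mm + this. 0 at the start, with the base standing in the gap. Friction 5 N plus drag 25 N per m/s; it stays where it is left.
- jaw_face (a point): Centre of the sliding jaw's clamping face. Behind it the jaw is 58 wide, 60 long, its top 30 mm over the bench; 26 to 60 mm behind the face stands a post 46 wide, its top 72 mm over the bench, which carries the clamp knob. Move the jaw by pinching the knob's bar or by pushing the post or jaw.
- knob (a joint): Angle of the clamp knob, rad, 0 to 1.5, growing clockwise seen from above: below 0.3 is free, above 1.15 locked. Starts locked; friction 0.06 N m. It does not really block the jaw here, but must be below 0.3 before the jaw is moved and be locked again only when the jaw is up against the base.
- knob_grip (a point): Point on the clamp knob's vertical axis at the height to grip its black bar (pinch across it from above), 109 mm over the bench, 43 mm behind the jaw face. The bar is 46 mm long, 14 thick, its top 7 mm above this point. It lies along the fixture's x at knob = 0 and turns with the knob.
- base: Aluminium housing base, open tray 124 x 64 x 38 mm (x, y, z), walls and floor 4 mm, 0.35 kg. Origin at the centre of its closed bottom's outer side; z points out of its mouth, x along its length. At the start it stands on its -x end on the bed, 124 tall, mouth towards the fixed jaw, y along the fixture's y. Pinch it across its 64 mm width.
- base_rim (a point): Centre of the base's rim plane (mouth), 38 mm from its origin along its z.
- cover: Grey deep cover, 135 x 75 x 84 mm over all, upright on the bench. Origin at the centre of its underside; x along its length, z up. Hollow inside, 114 x 54 and 38 mm deep above its seat, to go over blocks standing out of the base. A lip 3 mm thick hangs 6 mm below the seat and surrounds the base's rim with 2.5 mm play all round. Fits either way round. 0.25 kg.
- cover_seat (a point): Centre of the cover's seat plane, 6 mm above its origin: it meets base_rim when the cover is seated.
- cover_handle (a point): Centre of the bar handle on top of the cover: bar 70 mm along the cover's x, 12 wide and 12 high, its centre 78 mm above the cover's origin and 30 above its top face.
- block1: One of up to three alike transformer blocks (some may be absent): dark steel core below, light grey terminal block above, 36 x 46 x 60 mm (x, y, z), 0.22 kg, bottom-heavy, standing upright on the bench left of the fixture. Origin at the centre of its underside, z up. Its top stands 26 mm above the rim when it stands in the base; three fit side by side along the base, their 46 mm sides across it.
- block2: One of up to three alike transformer blocks (some may be absent): dark steel core below, light grey terminal block above, 36 x 46 x 60 mm (x, y, z), 0.22 kg, bottom-heavy, standing upright on the bench left of the fixture. Origin at the centre of its underside, z up. Its top stands 26 mm above the rim when it stands in the base; three fit side by side along the base, their 46 mm sides across it.
- block3: One of up to three alike transformer blocks (some may be absent): dark steel core below, light grey terminal block above, 36 x 46 x 60 mm (x, y, z), 0.22 kg, bottom-heavy, standing upright on the bench left of the fixture. Origin at the centre of its underside, z up. Its top stands 26 mm above the rim when it stands in the base; three fit side by side along the base, their 46 mm sides across it.
- reel: Bystander, to be left alone: steel solder reel, 60 mm across, 40 high. Origin at its underside.
- meter: Bystander, to be left alone: yellow hand multimeter, 150 x 75 x 36 mm, lying flat. Origin at its underside.
- tin: Bystander, to be left alone: open dark tin, 76 mm across, 30 high. Origin at its underside.
- flux: Bystander, to be left alone: white bottle, 56 mm across, 130 high. Origin at its underside.
- driver: Bystander, to be left alone: screwdriver lying on the bench. Origin at its underside.
- spray: Bystander, to be left alone: spray can, 60 mm across, 170 high. Origin at its underside.
Not all that is in view belongs to the job. Leave any orange or turquoise look-alike of the cover alone.

How it is judged (in metres and radians):
On the way, in this order (a step that is already met when the one before it is completed fails the run):
1. the clamp knob is freed while the base is still in its first place (value of joint knob below 0.3 rad and value of joint jaw below 0.02 m), for 0.2 s.
2. the sliding jaw is drawn back wide enough for the base lying flat (value of joint jaw above 0.087 m), for 0.2 s.
3. the base lies flat on the bed, mouth up, between the jaws, the jaw against it and the knob locked (value of joint jaw between 0.081 and 0.0885 m and value of joint knob above 1.15 rad and angle between base's own z axis and vertical below 0.05 rad and angle between the x axis of base and the x axis of fixture, either way round below 0.06 rad and z of base in the frame of bed between -0.003 and 0.003 m and y of base in the frame of bed between -0.012 and 0.012 m and x of base in the frame of bed between 0.058 and 0.068 m), for 0.3 s.
4. every transformer block stands in the base (x of block1 in the frame of base between -0.05 and 0.05 m and y of block1 in the frame of base between -0.02 and 0.02 m and z of block1 in the frame of base between 0.001 and 0.008 m and angle between each of block1, block2, block3's own z axis and vertical below 0.12 rad and x of block2 in the frame of base between -0.05 and 0.05 m and y of block2 in the frame of base between -0.02 and 0.02 m and z of block2 in the frame of base between 0.001 and 0.008 m and x of block3 in the frame of base between -0.05 and 0.05 m and y of block3 in the frame of base between -0.02 and 0.02 m and z of block3 in the frame of base between 0.001 and 0.008 m), for 0.3 s.
At the end, for the whole second after the job is handed in: Base flat on the bed (0.05 rad), mouth up, jaw within about 3 mm of it, knob past 1.15 rad; every block upright on the base's floor; cover seat within 6 mm of the rim centre, 2.5 mm in height, level to 0.03 and square to 0.06 rad; all released and at rest (all of step 3 and all of step 4 and distance between cover_seat and base_rim below 0.006 m and angle between cover's own z axis and vertical below 0.03 rad and angle between the x axis of cover and the x axis of base, either way round below 0.06 rad and z of cover_seat in the frame of base_rim between -0.0025 and 0.0025 m and linear speed of each of cover, base below 0.02 m/s); the robot touches nothing.
It fails at once if the knob is locked while the jaw is neither in its first place nor up against the lying base (value of joint knob above 0.9 rad and (value of joint jaw between 0.012 and 0.075 m or value of joint jaw above 0.093 m)).
It fails at once if another thing on the bench is shifted by more than 6 cm (distance of any of reel, meter, tin, flux, driver, spray from where it was at the start of the episode above 0.06 m).
Of block1, block2, block3 only 1 to 3 are there at a start; the rules pass over those that are not, and their reading is None.
At some moment in a run one of block1, block2, block3, cover may be knocked a few centimetres aside while the robot is not near it.
It also fails if it takes over 210 s, if anything falls off the work surface, if the arm or the gripper's body presses on something with over 40 N, if the wrist force passes 120 N, or if a joint passes its speed limit or range.

## Working session

There is one attempt and no reset: what is moved stays moved. The work goes in short steps, Python scripts to look and compute and a shell command to move; the robot and the scene stay as the last step left them, time stands still between calls to the robot, and variables do not carry over. Pictures are saved under pics/ and viewed, at most 14 in all, crops included, and the job is handed in when it is done.

```bash
mkdir -p pics
cat > h.py <<'E'
from workcell import *
import numpy as np, cv2
def save(n,f):
    im=grab_frame(n); cv2.imwrite('pics/'+f,im[:,:,::-1]); return im
def ray(n,u,v,m=None):
    m=m or camera_model(n); K=np.array(m['intrinsics']);R=np.array(m['R']);t=np.array(m['t']).ravel()
    x=(u-K[0,2])/K[0,0]; y=(v-K[1,2])/K[1,1]
    if n=='wrist':
        r=np.hypot(x,y); s=np.sin(r)/r if r>1e-9 else 1; d=np.array([x*s,y*s,np.cos(r)])
    else: d=np.array([x,y,1.])
    return -R.T@t, R.T@d
def onz(n,u,v,z,m=None):
    c,d=ray(n,u,v,m); return c+d*(z-c[2])/d[2]
E
python3 - <<'E'
from h import *
print(state())
for n in('top','side'):
    save(n,n+'0.png'); m=camera_model(n); print(n,m)
E
ls
```

```text
{'time_s': 0.0, 'qpos': array([-6.86993281e+01,  1.83517767e+01,  8.97062654e+01, -8.64358834e-06,
        7.20440423e+01, -1.14516787e+00]), 'qvel': array([ 0.04726174, -0.11022782,  0.00014701,  0.00465507, -0.0010915 ,
        0.02440142]), 'effort': array([ 8.92149146e-04, -4.12455654e+01, -2.31969452e+01,  7.25299213e-02,
        4.55789943e-02, -1.59571737e-04]), 'ee_pos': array([ 219.37345514, -530.98687002,  227.11985771]), 'ee_rot': array([-1.79897936e+02, -2.03200172e-03,  2.24458406e+01]), 'force': array([0.02744445, 0.01329794, 0.14083549]), 'torque': array([-0.03368493, -0.02902778,  0.00207638]), 'gripper_force': 0.0, 'gripper_width': 91.1858441911448}
top {'intrinsics': array([[411.55240445,   0.        , 279.12908295],
       [  0.        , 411.55240445, 211.62714848],
       [  0.        ,   0.        ,   1.        ]]), 'R': array([[ 0.01831331, -0.999827  , -0.00325461],
       [-0.99893686, -0.01815908, -0.04237203],
       [ 0.0423056 ,  0.00402712, -0.9990966 ]]), 't': array([  13.38569694,  437.25950793, 1222.1740719 ])}
side {'intrinsics': array([[457.84129113,   0.        , 279.83709358],
       [  0.        , 457.84129113, 207.10065188],
       [  0.        ,   0.        ,   1.        ]]), 'R': array([[-0.92163293, -0.38798355, -0.0078423 ],
       [-0.29114078,  0.70466733, -0.64705564],
       [ 0.25657316, -0.59406457, -0.76240245]]), 't': array([ 412.49103573,  191.6521845 , 1325.62973156])}
h.py
pics
```

View pics/top0.png

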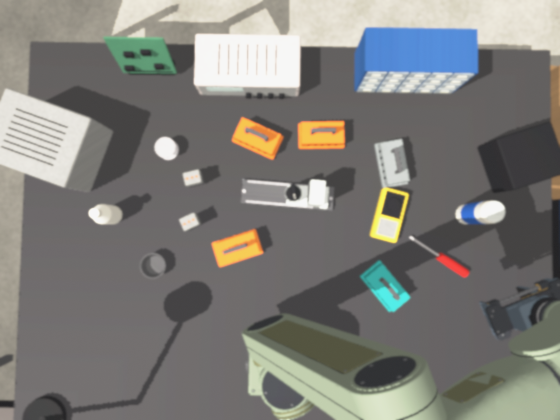

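View pics/side0.png

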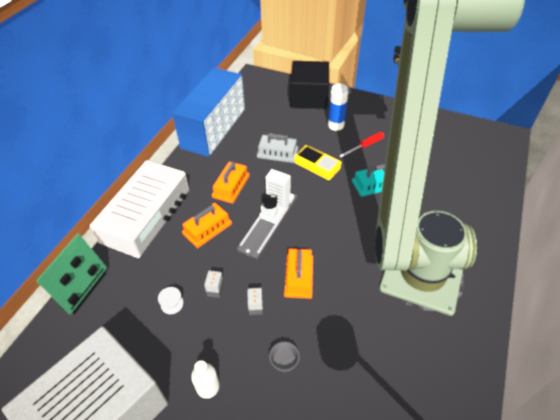

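The top view shows the bed at u 242–333, v 180–208, with its fixed jaw on the right. The knob is near (293,192), and the base stands at (319,193). There are two blocks, at (192,177) and (189,221), and the grey cover is at (392,161) above the yellow meter. The side view agrees.

Run:
```python
from h import *
im=cv2.imread('pics/top0.png'); c=im[125:245,165:425]
cv2.imwrite('pics/crop1.png',cv2.resize(c,None,fx=3,fy=3,interpolation=cv2.INTER_CUBIC))
for z,pts in ((14,[(242,180),(242,202),(333,186),(333,208)]),(116,[(293,192)]),(60,[(192,175),(189,219)]),(54,[(392,161)]),(138,[(319,192)]),(0,[(390,215)])):
    for p in pts: print(z,p,onz('top',*p,z).round(1))
```

```text
14 (242, 180) [529.4 134.1  14. ]
14 (242, 202) [463.5 132.7  14. ]
14 (333, 186) [ 516.3 -138.2   14. ]
14 (333, 208) [ 450.5 -139.    14. ]
116 (293, 192) [486.9 -16.1 116. ]
60 (192, 175) [535.9 274.1  60. ]
60 (189, 219) [408.9 279.3  60. ]
54 (392, 161) [ 587.7 -303.    54. ]
138 (319, 192) [486.2 -85.2 138. ]
0 (390, 215) [ 433.2 -312.6    0. ]
```

View pics/crop1.png

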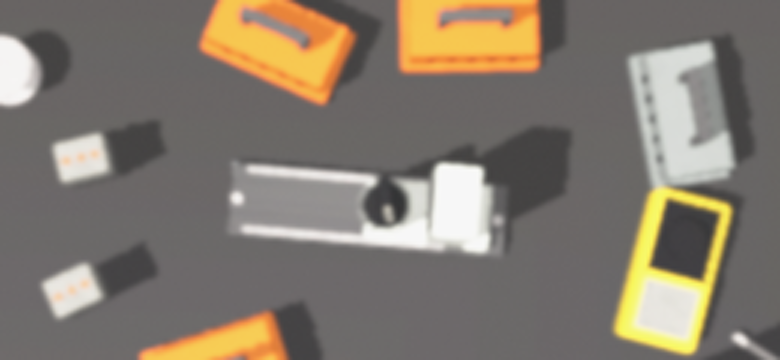

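The crop shows the bed corners, the two blocks, the black knob with its bar, and the white base standing at the jaw. The cover's long side runs roughly along world x, with the meter close to its near end. I'll move over the knob and use the wrist camera there.

```bash
cat >> h.py <<'E'
from scipy.spatial.transform import Rotation as Ro
def plan(x,y,z,yaw):
    s=state(); R=Ro.from_euler('xyz',s['ee_rot'],degrees=True).as_matrix()
    d=R.T@(np.array([x,y,z])-s['ee_pos']); w=(yaw-s['ee_rot'][2]+180)%360-180
    print('shift m',(d/1000).round(4),'yaw rad',round(-np.radians(w),4),'| at',s['ee_pos'].round(1),s['ee_rot'].round(2),'F',s['force'].round(1),'w',round(s['gripper_width'],1),'t',round(s['time_s'],1))
E
R='{"grip":0.09,"x":0.148,"y":-0.124,"z":-0.024}'
python3 -m crank '[{"grip":0.09,"x":0.03,"y":-0.025,"z":-0.005},{"grip":0.09,"x":0.06,"y":-0.05,"z":-0.01},{"grip":0.09,"x":0.09,"y":-0.074,"z":-0.014},{"grip":0.09,"x":0.118,"y":-0.099,"z":-0.019},{"grip":0.09,"x":0.148,"y":-0.124,"z":-0.024}]'
python3 -m crank '[{"grip":0.09,"x":0.03,"y":-0.025,"z":-0.005},{"grip":0.09,"x":0.06,"y":-0.05,"z":-0.01},{"grip":0.09,"x":0.09,"y":-0.074,"z":-0.014},{"grip":0.09,"x":0.118,"y":-0.099,"z":-0.019},{"grip":0.09,"x":0.148,"y":-0.124,"z":-0.024}]'
python3 -m crank '[{"grip":0.04,"x":0.03,"y":-0.025,"z":-0.005,"yaw":0.1},{"grip":0.04,"x":0.06,"y":-0.05,"z":-0.01,"yaw":0.2},{"grip":0.04,"x":0.09,"y":-0.074,"z":-0.014,"yaw":0.3},{"grip":0.04,"x":0.118,"y":-0.099,"z":-0.019,"yaw":0.39},{"grip":0.04,"x":0.148,"y":-0.124,"z":-0.024,"yaw":0.39}]'
python3 -m crank '[{"grip":0.04},{"grip":0.04},{"grip":0.04},{"grip":0.04},{"grip":0.04}]'
python3 - <<'E'
from h import *
plan(487,-19,300,0); m=camera_model('wrist'); np.save('m1.npy',m,allow_pickle=True)
R=np.array(m['R']);t=np.array(m['t']).ravel();print(m['intrinsics'],(-R.T@t).round(1),R.round(2)); save('wrist','w1.png')
E
```

```text
time_s: 0.52
ee_pos: [309.1, -358.6, 251.7]
ee_rot: [-180.0, 0.0, -0.1]
force: [0.9, 0.6, -0.6]
gripper_width: 60.6
gripper_force: 0.0
shift m [ 0.1772 -0.34   -0.0482] yaw rad -0.0021 | at [ 309.1 -358.6  251.7] [-1.7996e+02  4.0000e-02 -1.2000e-01] F [ 0.9  0.6 -0.6] w 60.6 t 0.5
[[325.1922621    0.         282.57749356]
 [  0.         325.1922621  208.00946011]
 [  0.           0.           1.        ]] [ 378.  -358.3  409.3] [[-0.   -1.    0.  ]
 [-0.97  0.    0.25]
 [-0.25  0.   -0.97]]validation failed for argument at $[0]...
validation failed for argument at $[0]...
validation failed for argument at $[0]...
```

View pics/w1.png

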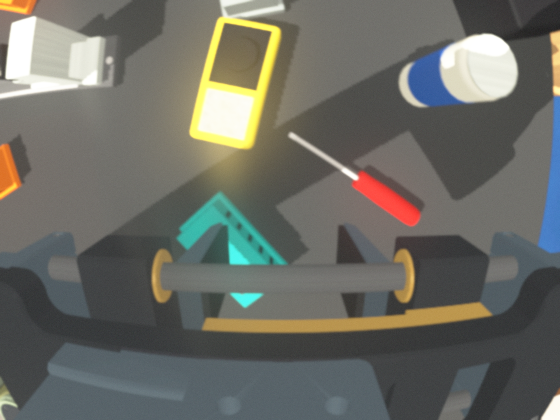

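All five keys are needed in each row. The wrist view shows the meter at the top, and the screwdriver and spray can to the right. Now moving over the knob.

```bash
python3 -m crank '[{"grip":0.04,"x":0.013,"y":-0.038,"z":-0.005,"yaw":0},{"grip":0.04,"x":0.026,"y":-0.076,"z":-0.01,"yaw":0},{"grip":0.04,"x":0.039,"y":-0.114,"z":-0.015,"yaw":0},{"grip":0.04,"x":0.052,"y":-0.15,"z":-0.02,"yaw":0},{"grip":0.04,"x":0.06,"y":-0.18,"z":-0.024,"yaw":0}]'
python3 -m crank '[{"grip":0.04,"x":0.013,"y":-0.038,"z":-0.005,"yaw":0},{"grip":0.04,"x":0.026,"y":-0.076,"z":-0.01,"yaw":0},{"grip":0.04,"x":0.039,"y":-0.114,"z":-0.015,"yaw":0},{"grip":0.04,"x":0.052,"y":-0.15,"z":-0.02,"yaw":0},{"grip":0.04,"x":0.06,"y":-0.16,"z":-0.024,"yaw":0}]' >/dev/null
python3 -m crank '[{"grip":0.04,"x":0,"y":0,"z":0,"yaw":0},{"grip":0.04,"x":0,"y":0,"z":0,"yaw":0},{"grip":0.04,"x":0,"y":0,"z":0,"yaw":0},{"grip":0.04,"x":0,"y":0,"z":0,"yaw":0},{"grip":0.04,"x":0,"y":0,"z":0,"yaw":0}]'
python3 - <<'E'
from h import *
plan(487,-19,300,0); np.save('m2.npy',camera_model('wrist'),allow_pickle=True)
save('wrist','w2.png')
E
```

```text
time_s: 0.98
ee_pos: [369.1, -178.1, 276.1]
ee_rot: [-180.0, -0.0, 0.2]
force: [1.1, -0.0, 0.4]
gripper_width: 39.9
gripper_force: 0.0
time_s: 1.82
ee_pos: [427.8, -21.2, 299.7]
ee_rot: [180.0, 0.0, -0.0]
force: [0.3, -0.2, -0.4]
gripper_width: 40.1
gripper_force: 0.0
shift m [ 0.0592 -0.0022 -0.0004] yaw rad -0.0002 | at [427.8 -21.2 299.7] [ 1.7998e+02  4.0000e-02 -1.0000e-02] F [ 0.3 -0.2 -0.4] w 40.1 t 1.8
```

View pics/w2.png

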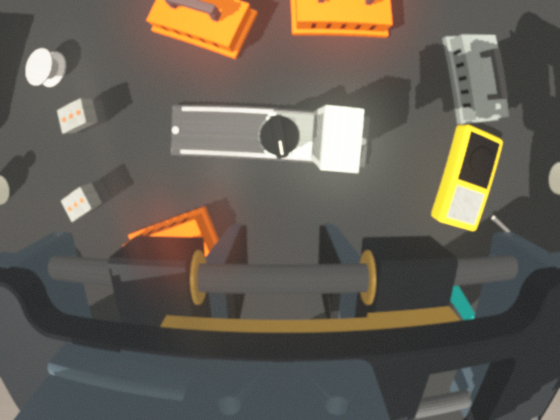

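The wrist view shows the knob disc at about (279,136), with a white pointer running towards (283,155). The base top spans u 318–364, v 105–172. I'll enlarge the knob and compute points.

Run:
```python
from h import *
im=cv2.imread('pics/w2.png'); c=im[90:185,240:375]
c=cv2.convertScaleAbs(cv2.resize(c,None,fx=5,fy=5,interpolation=cv2.INTER_CUBIC),alpha=1.6,beta=15)
cv2.imwrite('pics/crop2.png',c)
m=np.load('m2.npy',allow_pickle=True).item()
P=lambda u,v,z:onz('wrist',u,v,z,m).round(1)
print('knob',P(279,136,109))
for p in((172,105),(171,153),(364,113),(366,166)):print('bed',p,P(*p,14))
for p in((323,107),(362,105),(320,171),(359,172)):print('base',p,P(*p,138))
```

```text
knob [487.  -17.1 109. ]
bed (172, 105) [532.3 133.3  14. ]
bed (171, 153) [464.3 136.9  14. ]
bed (364, 113) [ 518.4 -132.9   14. ]
bed (366, 166) [ 444.4 -137.8   14. ]
base (323, 107) [516.8 -60.2 138. ]
base (362, 105) [520.3 -99.3 138. ]
base (320, 171) [453.3 -58.1 138. ]
base (359, 172) [452.8 -97.9 138. ]
```

View pics/crop2.png

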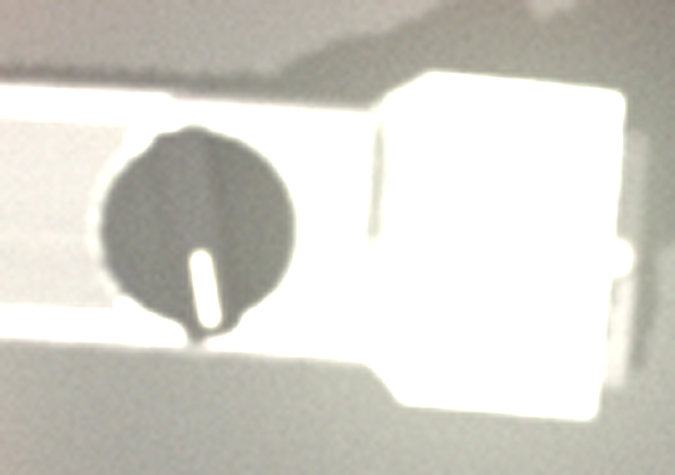

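The pointer and bar lie about 8.5° off world x, so the knob is at about 1.38 rad and centred near (487,-18). I'll pinch it next.

```bash
python3 -m crank '[{"grip":0.034,"x":0.02,"y":-0.001,"z":0.03,"yaw":-0.07},{"grip":0.034,"x":0.04,"y":-0.002,"z":0.06,"yaw":-0.148},{"grip":0.034,"x":0.059,"y":-0.003,"z":0.09,"yaw":-0.148},{"grip":0.034,"x":0.059,"y":-0.003,"z":0.11,"yaw":-0.148},{"grip":0.034,"x":0.059,"y":-0.003,"z":0.11,"yaw":-0.148}]' | head -3
python3 -m crank '[{"grip":0.034,"x":0,"y":0,"z":0.02,"yaw":0},{"grip":0.034,"x":0,"y":0,"z":0.04,"yaw":0},{"grip":0.034,"x":0,"y":0,"z":0.06,"yaw":0},{"grip":0.034,"x":0,"y":0,"z":0.075,"yaw":0},{"grip":0.034,"x":0,"y":0,"z":0.086,"yaw":0}]' |head -4
python3 -m crank '[{"grip":0.034,"x":0,"y":0,"z":0,"yaw":0},{"grip":0.01,"x":0,"y":0,"z":0,"yaw":0},{"grip":0.01,"x":0,"y":0,"z":0,"yaw":0},{"grip":0.01,"x":0,"y":0,"z":0,"yaw":0},{"grip":0.01,"x":0,"y":0,"z":0,"yaw":0}]' 20
```

```text
time_s: 2.28
ee_pos: [484.9, -17.5, 185.5]
ee_rot: [-179.9, 0.6, 8.5]
time_s: 2.7
ee_pos: [487.0, -17.6, 104.0]
ee_rot: [180.0, 0.0, 8.5]
force: [-0.2, 0.3, 0.1]
time_s: 3.12
ee_pos: [488.2, -17.1, 105.3]
ee_rot: [180.0, -0.1, 8.6]
force: [-0.2, -0.2, 3.5]
gripper_width: 13.7
gripper_force: 20.0
```

```bash
for i in 1 2; do python3 -m crank '[{"grip":0.01,"x":0,"y":0,"z":0,"yaw":-0.1},{"grip":0.01,"x":0,"y":0,"z":0,"yaw":-0.2},{"grip":0.01,"x":0,"y":0,"z":0,"yaw":-0.3},{"grip":0.01,"x":0,"y":0,"z":0,"yaw":-0.4},{"grip":0.01,"x":0,"y":0,"z":0,"yaw":-0.5}]' 25 | sed -n 2,4p; done
python3 -m crank '[{"grip":0.01,"x":0,"y":0,"z":0,"yaw":-0.1},{"grip":0.01,"x":0,"y":0,"z":0,"yaw":-0.2},{"grip":0.01,"x":0,"y":0,"z":0,"yaw":-0.3},{"grip":0.01,"x":0,"y":0,"z":0,"yaw":-0.35},{"grip":0.01,"x":0,"y":0,"z":0,"yaw":-0.35}]' 25
python3 -m crank '[{"grip":0.01,"x":0,"y":0,"z":0,"yaw":0},{"grip":0.01,"x":0,"y":0,"z":0,"yaw":0},{"grip":0.01,"x":0,"y":0,"z":0,"yaw":0},{"grip":0.01,"x":0,"y":0,"z":0,"yaw":0},{"grip":0.01,"x":0,"y":0,"z":0,"yaw":0}]' 40
python3 -c "
from h import *
print(state()['torque']); save('wrist','w3.png')"
```

```text
ee_pos: [488.0, -16.8, 105.2]
ee_rot: [179.9, -0.1, 37.5]
force: [-0.6, 1.6, 5.6]
ee_pos: [487.7, -16.5, 105.2]
ee_rot: [179.9, -0.1, 66.1]
force: [-1.2, 1.4, 4.7]
time_s: 4.37
ee_pos: [487.5, -16.4, 105.2]
ee_rot: [180.0, -0.1, 86.0]
force: [-2.1, 1.6, 5.1]
gripper_width: 13.7
gripper_force: 25.0
time_s: 4.78
ee_pos: [487.5, -16.4, 105.2]
ee_rot: [180.0, -0.1, 85.9]
force: [-1.1, 2.5, 5.7]
gripper_width: 13.7
gripper_force: 40.0
[0.46275083 0.26729848 0.0245434 ]
```

View pics/w3.png

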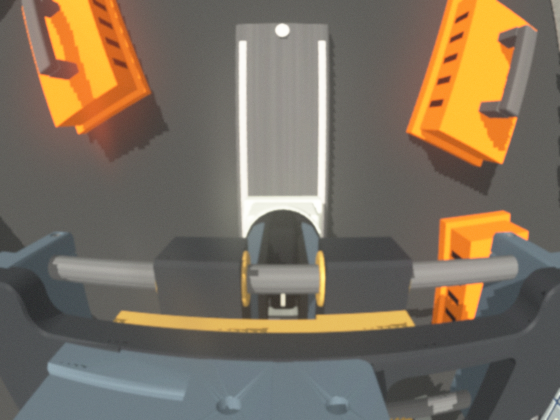

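The knob bar is pinched and lies along the bed, whose far end is at u 236–330, v 26. I'll refine the bed axis, then draw the jaw back.

```bash
python3 - <<'E'
from h import *
for p in((236,26),(330,26),(282,31),(246,190),(319,190)):print(p,onz('wrist',*p,14).round(1))
E
python3 -m crank '[{"grip":0.01,"x":0.004,"y":0,"z":0,"yaw":0},{"grip":0.01,"x":0.012,"y":0,"z":0,"yaw":0},{"grip":0.01,"x":0.022,"y":0,"z":0,"yaw":0},{"grip":0.01,"x":0.032,"y":0,"z":0,"yaw":0},{"grip":0.01,"x":0.042,"y":0,"z":0,"yaw":0}]' 40
```

```text
(236, 26) [462.3 136.3  14. ]
(330, 26) [534.4 131.2  14. ]
(282, 31) [497.2 128.6  14. ]
(246, 190) [460.2   6.4  14. ]
(319, 190) [517.2   2.3  14. ]
time_s: 5.25
ee_pos: [490.2, 23.2, 105.2]
ee_rot: [180.0, 0.2, 86.0]
force: [-3.1, -7.4, 5.8]
gripper_width: 13.8
gripper_force: 40.0
```

```bash
python3 -m crank '[{"grip":0.01,"x":0.01,"y":0,"z":0,"yaw":0},{"grip":0.01,"x":0.02,"y":0,"z":0,"yaw":0},{"grip":0.01,"x":0.03,"y":0,"z":0,"yaw":0},{"grip":0.01,"x":0.04,"y":0,"z":0,"yaw":0},{"grip":0.01,"x":0.045,"y":0,"z":0,"yaw":0}]' 40 |sed -n 2,4p
python3 -m crank '[{"grip":0.01,"x":0.007,"y":0,"z":0,"yaw":0},{"grip":0.01,"x":0.012,"y":0,"z":0,"yaw":0},{"grip":0.01,"x":0.012,"y":0,"z":0,"yaw":0},{"grip":0.01,"x":0.012,"y":0,"z":0,"yaw":0},{"grip":0.01,"x":0.012,"y":0,"z":0,"yaw":0}]' 40
python3 -m crank '[{"grip":0.034,"x":0,"y":0,"z":0,"yaw":0},{"grip":0.034,"x":0,"y":0,"z":0,"yaw":0},{"grip":0.034,"x":0,"y":0,"z":0,"yaw":0},{"grip":0.034,"x":0,"y":0,"z":-0.04,"yaw":0},{"grip":0.034,"x":0,"y":0,"z":-0.08,"yaw":0}]' 10 |sed -n 2,4p
python3 -m crank '[{"grip":0.085,"x":-0.02,"y":0,"z":-0.03,"yaw":0},{"grip":0.085,"x":-0.06,"y":0,"z":-0.03,"yaw":0},{"grip":0.085,"x":-0.1,"y":0,"z":-0.03,"yaw":0},{"grip":0.085,"x":-0.14,"y":0,"z":-0.03,"yaw":0},{"grip":0.085,"x":-0.18,"y":0,"z":-0.03,"yaw":0}]' 10 |sed -n 2,4p
python3 -m crank '[{"grip":0.085,"x":-0.04,"y":0,"z":0,"yaw":0},{"grip":0.085,"x":-0.06,"y":0,"z":0,"yaw":0},{"grip":0.085,"x":-0.06,"y":0,"z":0,"yaw":0},{"grip":0.085,"x":-0.06,"y":0,"z":0,"yaw":0},{"grip":0.085,"x":-0.06,"y":0,"z":0,"yaw":0}]' 10 |sed -n 2,4p
python3 -c "
from h import *
save('wrist','w4.png'); plan(483.0,-82.5,200,86)"
```

```text
ee_pos: [493.4, 69.0, 105.2]
ee_rot: [180.0, 0.2, 86.0]
force: [-2.7, -6.4, 7.1]
time_s: 6.08
ee_pos: [494.2, 81.4, 105.3]
ee_rot: [180.0, 0.0, 86.0]
force: [-2.2, -1.7, 6.3]
gripper_width: 13.8
gripper_force: 40.0
ee_pos: [492.7, 81.5, 182.9]
ee_rot: [-179.6, 0.1, 85.9]
force: [1.1, -0.3, 0.5]
ee_pos: [481.3, -99.3, 214.3]
ee_rot: [179.9, 0.0, 86.0]
force: [-0.1, 0.3, 0.2]
ee_pos: [477.3, -156.9, 213.8]
ee_rot: [-180.0, -0.0, 85.9]
force: [-0.1, 0.3, 0.2]
shift m [0.0742 0.0004 0.0139] yaw rad -0.0001 | at [ 477.4 -156.5  213.9] [-1.7999e+02 -3.0000e-02  8.5990e+01] F [0.3 0.2 0.3] w 84.9 t 7.4
```

View pics/w4.png

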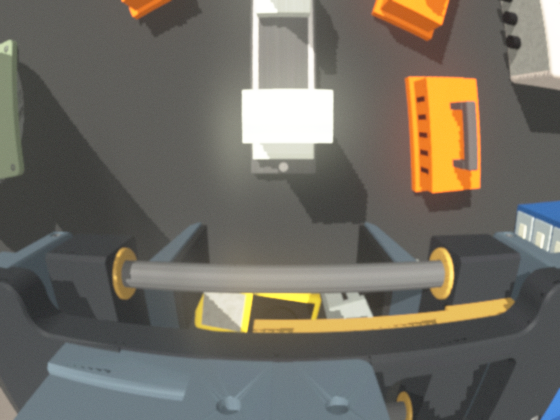

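The base top is at u 242–333, v 90–143. The jaw is back, and the sliding jaw now sits at the top of the picture.

Run:
```python
from h import *
P=[onz('wrist',*p,138) for p in((242,90),(333,90),(333,143),(242,143))]
print(np.round(P,1)); print(np.mean(P,0).round(1))
im=cv2.imread('pics/w4.png'); print(im[115,150:400:6].mean(1).round(), im[60:200:4,290].mean(1).round())
plan(483.0,-82.5,200,86)
```

```text
[[ 455.1  -58.   138. ]
 [ 519.7  -62.3  138. ]
 [ 517.4 -100.8  138. ]
 [ 452.1  -96.3  138. ]]
[486.1 -79.4 138. ]
[ 94.  90.  93.  93.  95.  95.  96.  96. 100. 106. 109. 115. 124. 129.
 131. 142. 255. 255. 255. 255. 255. 255. 255. 255. 255. 255. 255. 255.
 255. 255. 255. 125. 121. 117. 111. 111. 108. 102. 104. 101. 100. 102.] [157. 157. 160. 161. 164. 166. 167. 213. 255. 255. 255. 255. 255. 255.
 255. 255. 255. 255. 254. 255. 255. 223. 219. 221. 213. 127. 117. 115.
 109.  89.  87.  87.  92.  99.  98.]
shift m [0.0742 0.0004 0.0139] yaw rad -0.0001 | at [ 477.4 -156.5  213.9] [-1.7999e+02 -3.0000e-02  8.5990e+01] F [0.3 0.2 0.3] w 84.9 t 7.4
```

```bash
python3 -m crank '[{"grip":0.085,"x":0.035,"y":0.002,"z":0,"yaw":0},{"grip":0.085,"x":0.074,"y":0.002,"z":0,"yaw":0},{"grip":0.085,"x":0.074,"y":0.002,"z":0.01,"yaw":0},{"grip":0.085,"x":0.074,"y":0.002,"z":0.03,"yaw":0},{"grip":0.085,"x":0.074,"y":0.002,"z":0.05,"yaw":0}]' |sed -n 2,4p
python3 -m crank '[{"grip":0.085,"x":0,"y":0,"z":0.02,"yaw":0},{"grip":0.085,"x":0,"y":0,"z":0.04,"yaw":0},{"grip":0.085,"x":0,"y":0,"z":0.06,"yaw":0},{"grip":0.085,"x":0,"y":0,"z":0.08,"yaw":0},{"grip":0.085,"x":0,"y":0,"z":0.083,"yaw":0}]' |sed -n 2,4p
python3 -m crank '[{"grip":0.085,"x":0,"y":0,"z":0,"yaw":0},{"grip":0.055,"x":0,"y":0,"z":0,"yaw":0},{"grip":0.055,"x":0,"y":0,"z":0,"yaw":0},{"grip":0.055,"x":0,"y":0,"z":0,"yaw":0},{"grip":0.055,"x":0,"y":0,"z":0,"yaw":0}]' 15
python3 -m crank '[{"grip":0.055,"x":0,"y":0,"z":0,"yaw":0},{"grip":0.055,"x":0,"y":0,"z":-0.005,"yaw":0},{"grip":0.055,"x":0,"y":0,"z":-0.01,"yaw":0},{"grip":0.055,"x":0,"y":0,"z":-0.02,"yaw":0},{"grip":0.055,"x":0,"y":0,"z":-0.02,"yaw":0}]' 15
python3 -c "
from h import *
im=save('side','s1.png'); cv2.imwrite('pics/s1c.png',cv2.resize(im[100:300,200:400,::-1],None,fx=3,fy=3))"
```

```text
ee_pos: [485.2, -82.0, 164.0]
ee_rot: [179.9, 0.0, 86.2]
force: [0.5, -0.5, -0.6]
ee_pos: [482.3, -82.4, 78.0]
ee_rot: [-179.6, -0.0, 86.1]
force: [-0.8, -0.4, -0.2]
time_s: 8.63
ee_pos: [485.5, -84.1, 82.1]
ee_rot: [179.9, 0.0, 85.9]
force: [0.3, 0.1, 3.0]
gripper_width: 63.5
gripper_force: 15.0
time_s: 9.05
ee_pos: [485.3, -84.2, 102.3]
ee_rot: [179.9, 0.0, 85.9]
force: [0.2, 0.6, -3.4]
gripper_width: 63.8
gripper_force: 15.0
```

View pics/s1c.png

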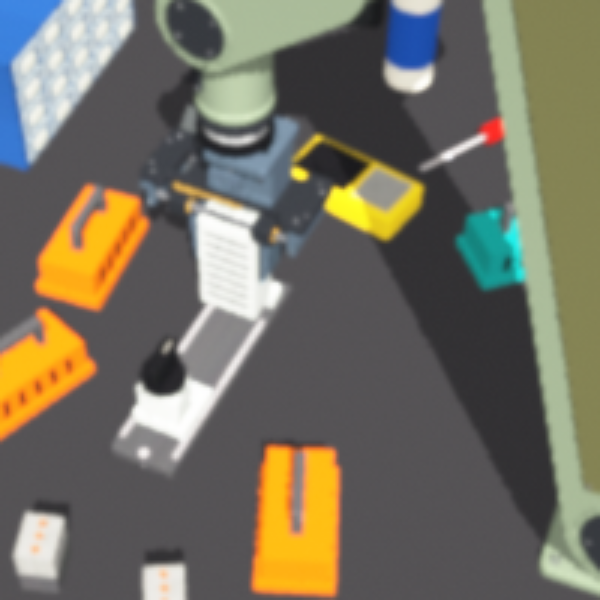

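The base is held vertical, 20 mm up. The tool can't tilt, so I'll put the foot edge on the bed and tip the base over it in an arc with a light grip.

```bash
python3 -m crank '[{"grip":0.055,"x":0,"y":0,"z":0.01,"yaw":0},{"grip":0.055,"x":0,"y":0,"z":0.0195,"yaw":0},{"grip":0.055,"x":0,"y":0,"z":0.0215,"yaw":0},{"grip":0.055,"x":0.0065,"y":0,"z":0.0197,"yaw":0},{"grip":0.055,"x":0.013,"y":0,"z":0.0185,"yaw":0}]' 9
python3 -m crank '[{"grip":0.055,"x":0.0065,"y":0,"z":-0.0007,"yaw":0},{"grip":0.055,"x":0.0134,"y":0,"z":-0.0008,"yaw":0},{"grip":0.055,"x":0.02,"y":0,"z":-0.0003,"yaw":0},{"grip":0.055,"x":0.027,"y":0,"z":0.0008,"yaw":0},{"grip":0.055,"x":0.027,"y":0,"z":0.0008,"yaw":0}]' 9
python3 -c "
from h import *
im=save('side','s2.png'); cv2.imwrite('pics/s2c.png',cv2.resize(im[140:260,230:350,::-1],None,fx=3,fy=3))"
```

```text
time_s: 9.52
ee_pos: [485.0, -70.7, 81.8]
ee_rot: [-179.9, -0.0, 85.9]
force: [0.4, -0.2, -3.6]
gripper_width: 64.0
gripper_force: 9.0
time_s: 9.93
ee_pos: [487.3, -42.7, 81.3]
ee_rot: [-180.0, -0.0, 86.0]
force: [0.5, -0.6, -3.9]
gripper_width: 63.9
gripper_force: 9.0
```

View pics/s2c.png

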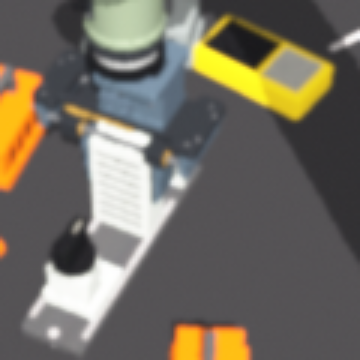

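The base just translated: the bed gave it no hold. I'll use the fixed jaw's outer top edge as a rigid pivot instead. The foot hangs just outside that jaw and the base tips over it towards the sliding jaw.

```bash
python3 -m crank '[{"grip":0.055,"x":0,"y":0,"z":-0.015,"yaw":0},{"grip":0.055,"x":0,"y":0,"z":-0.032,"yaw":0},{"grip":0.055,"x":-0.02,"y":0,"z":-0.032,"yaw":0},{"grip":0.055,"x":-0.045,"y":0,"z":-0.032,"yaw":0},{"grip":0.055,"x":-0.07,"y":0,"z":-0.032,"yaw":0}]' 15 | sed -n 2,4p
python3 -m crank '[{"grip":0.055,"x":-0.02,"y":0,"z":0,"yaw":0},{"grip":0.055,"x":-0.036,"y":0,"z":0,"yaw":0},{"grip":0.055,"x":-0.036,"y":0,"z":0.008,"yaw":0},{"grip":0.055,"x":-0.036,"y":0,"z":0.018,"yaw":0},{"grip":0.055,"x":-0.036,"y":0,"z":0.024,"yaw":0}]' 15
python3 -m crank '[{"grip":0.055,"x":0.003,"y":0,"z":0,"yaw":0},{"grip":0.055,"x":0.009,"y":0,"z":-0.002,"yaw":0},{"grip":0.055,"x":0.0146,"y":0,"z":-0.0032,"yaw":0},{"grip":0.055,"x":0.0206,"y":0,"z":-0.004,"yaw":0},{"grip":0.055,"x":0.0266,"y":0,"z":-0.0043,"yaw":0}]' 10
python3 -m crank '[{"grip":0.055,"x":0.006,"y":0,"z":0,"yaw":0},{"grip":0.055,"x":0.012,"y":0,"z":0.001,"yaw":0},{"grip":0.055,"x":0.018,"y":0,"z":0.0024,"yaw":0},{"grip":0.055,"x":0.0238,"y":0,"z":0.0041,"yaw":0},{"grip":0.055,"x":0.0238,"y":0,"z":0.0041,"yaw":0}]' 10
python3 -c "
from h import *
im=save('side','s3.png'); cv2.imwrite('pics/s3c.png',cv2.resize(im[110:260,230:380,::-1],None,fx=3,fy=3))"
```

```text
ee_pos: [482.6, -114.6, 114.0]
ee_rot: [179.9, 0.0, 86.0]
force: [0.8, 0.3, -2.9]
time_s: 10.82
ee_pos: [479.0, -149.2, 88.1]
ee_rot: [-179.9, -0.1, 85.9]
force: [-0.3, 0.2, -3.3]
gripper_width: 64.0
gripper_force: 15.0
time_s: 11.23
ee_pos: [481.6, -122.5, 94.4]
ee_rot: [-180.0, 0.0, 86.0]
force: [-2.7, -2.8, -2.5]
gripper_width: 63.7
gripper_force: 10.0
time_s: 11.65
ee_pos: [484.3, -98.3, 89.9]
ee_rot: [179.9, -0.0, 86.0]
force: [-0.0, -1.2, -3.4]
gripper_width: 64.3
gripper_force: 10.0
```

View pics/s3c.png

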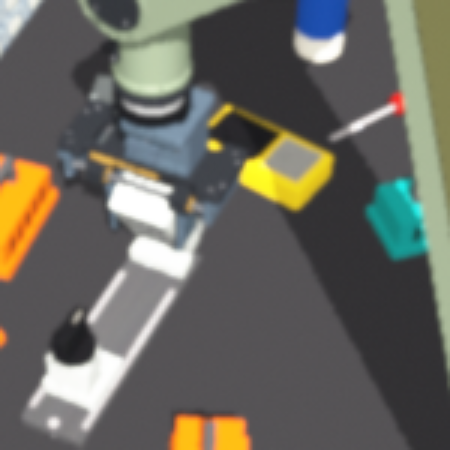

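The base has tipped a good way over the fixed jaw. Continuing the arc to about 75°.

```bash
python3 -m crank '[{"grip":0.055,"x":0.0055,"y":0,"z":0.0025,"yaw":0},{"grip":0.055,"x":0.011,"y":0,"z":0.005,"yaw":0},{"grip":0.055,"x":0.016,"y":0,"z":0.0082,"yaw":0},{"grip":0.055,"x":0.021,"y":0,"z":0.012,"yaw":0},{"grip":0.055,"x":0.0255,"y":0,"z":0.016,"yaw":0}]' 10
python3 -m crank '[{"grip":0.055,"x":0.004,"y":0,"z":0.0042,"yaw":0},{"grip":0.055,"x":0.008,"y":0,"z":0.009,"yaw":0},{"grip":0.055,"x":0.008,"y":0,"z":0.011,"yaw":0},{"grip":0.055,"x":0.008,"y":0,"z":0.011,"yaw":0},{"grip":0.055,"x":0.008,"y":0,"z":0.011,"yaw":0}]' 10
python3 -c "
from h import *
plan(0,0,0,0)
im=save('side','s4.png'); a=cv2.resize(im[140:230,240:330,::-1],None,fx=4,fy=4); b=cv2.resize(save('wrist','w5.png')[:,:,::-1],(480,360));cv2.imwrite('pics/s4c.png',cv2.hconcat([a,b[:, :430]]))"
```

```text
time_s: 12.12
ee_pos: [485.9, -73.5, 73.8]
ee_rot: [179.9, -0.0, 85.9]
force: [0.3, -1.6, 2.2]
gripper_width: 63.8
gripper_force: 10.0
time_s: 12.53
ee_pos: [484.8, -65.9, 62.0]
ee_rot: [-179.8, -0.0, 85.9]
force: [0.2, -0.1, -2.8]
gripper_width: 64.2
gripper_force: 10.0
shift m [ 0.0312 -0.4881  0.0633] yaw rad 1.4996 | at [484.8 -65.9  62. ] [-1.7984e+02 -2.0000e-02  8.5920e+01] F [ 0.2 -0.1 -2.8] w 64.2 t 12.5
```

View pics/s4c.png

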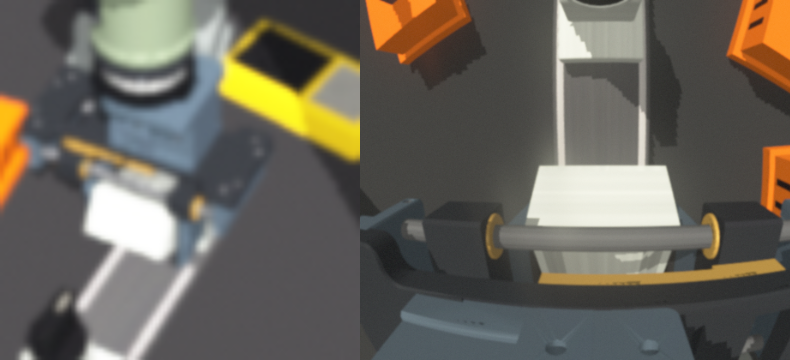

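The base is tipped but not yet flat. The wrist view shows its front edge at about (210–362,193), and the side view shows that edge from (261,196) to (282,204). I'll triangulate those to get the tilt.

```bash
cat >> h.py <<'E'
def tri(ps):
    A=np.zeros((3,3));b=np.zeros(3);L=[]
    for n,u,v in ps:
        c,d=ray(n,u,v); d/=np.linalg.norm(d); M=np.eye(3)-np.outer(d,d); A+=M;b+=M@c;L.append((c,M))
    x=np.linalg.solve(A,b); return x.round(1),[round(np.linalg.norm(M@(x-c)),1) for c,M in L]
E
python3 - <<'E'
from h import *
for s in((282.5,204.5),(285,191)):
    print('near',s,tri([('wrist',210,193),('side',*s)]))
for s in((261.3,196.3),(263.8,185)):
    print('far',s,tri([('wrist',362,193),('side',*s)]))
a=cv2.resize(cv2.imread('pics/w5.png')[180:340,170:400],None,fx=3,fy=3)
b=cv2.resize(cv2.imread('pics/s4.png')[165:225,245:305],None,fx=8,fy=8)[:, :480]
cv2.imwrite('pics/c5.png',a); cv2.imwrite('pics/c5.png',cv2.hconcat([cv2.resize(a,(480,334)),cv2.resize(b,(320,334))]))
E
```

```text
near (282.5, 204.5) (array([451.9, -26.1,  74.7]), [np.float64(2.9), np.float64(2.9)])
near (285, 191) (array([455.3, -24.8, 127.8]), [np.float64(15.4), np.float64(15.4)])
far (261.3, 196.3) (array([521.4, -27.3,  83.7]), [np.float64(1.0), np.float64(1.0)])
far (263.8, 185) (array([503.2, -10.8, 158.4]), [np.float64(1.4), np.float64(1.4)])
```

View pics/c5.png

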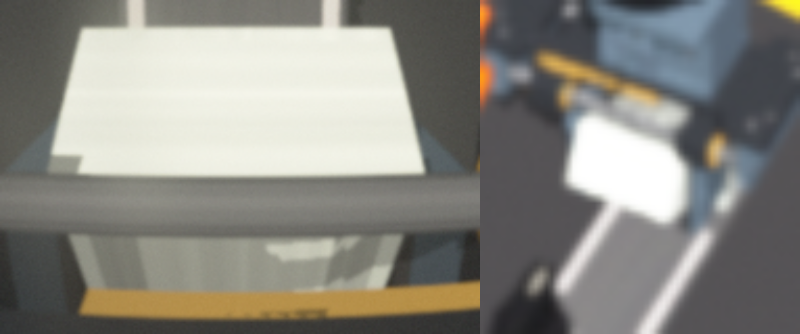

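The base is tilted about 25° from flat, with its interior visible under the bar. Front edge is at y≈-26, z≈75. I'll lift it, shift it over the gap and lower it onto its foot.

```bash
python3 -m crank '[{"grip":0.055,"x":0,"y":0,"z":-0.01,"yaw":0},{"grip":0.055,"x":0,"y":0,"z":-0.022,"yaw":0},{"grip":0.055,"x":0.015,"y":0,"z":-0.022,"yaw":0},{"grip":0.055,"x":0.032,"y":0,"z":-0.022,"yaw":0},{"grip":0.055,"x":0.05,"y":0,"z":-0.022,"yaw":0}]' 14
python3 -m crank '[{"grip":0.055,"x":0,"y":0,"z":0,"yaw":0},{"grip":0.055,"x":0,"y":0,"z":0,"yaw":0},{"grip":0.055,"x":0,"y":0,"z":0.003,"yaw":0},{"grip":0.055,"x":0,"y":0,"z":0.006,"yaw":0},{"grip":0.055,"x":0,"y":0,"z":0.01,"yaw":0}]' 14 | sed -n 2,4p
python3 -c "
from h import *
w=save('wrist','w6.png').astype(int); s=save('side','s6.png').astype(int); plan(0,0,0,0)
print('w col286', [(v,w[v,286].tolist()) for v in range(120,270,5)])
m=(w.min(2)>195).astype(np.uint8); print([ (v,np.flatnonzero(m[v,150:420])[[0,-1]]+150) for v in range(100,265,8) if m[v,150:420].any()])
"
```

```text
time_s: 13.05
ee_pos: [489.0, -16.2, 84.8]
ee_rot: [-180.0, -0.0, 85.8]
force: [-1.0, -0.1, -3.3]
gripper_width: 64.0
gripper_force: 14.0
ee_pos: [489.4, -16.9, 74.5]
ee_rot: [-180.0, 0.0, 85.9]
force: [0.7, -0.2, -2.8]
shift m [-0.0184 -0.4885  0.0749] yaw rad 1.499 | at [488.7 -16.7  73.9] [-1.7989e+02  1.0000e-02  8.5880e+01] F [-1.  -0.4 -3.2] w 63.8 t 13.6
w col286 [(120, [167, 168, 153]), (125, [167, 169, 156]), (130, [169, 170, 157]), (135, [170, 171, 158]), (140, [168, 169, 156]), (145, [166, 167, 153]), (150, [128, 127, 117]), (155, [86, 85, 79]), (160, [85, 84, 79]), (165, [87, 87, 81]), (170, [107, 106, 100]), (175, [120, 120, 111]), (180, [121, 120, 113]), (185, [123, 122, 112]), (190, [126, 123, 115]), (195, [238, 239, 227]), (200, [239, 240, 228]), (205, [239, 240, 229]), (210, [241, 242, 230]), (215, [239, 239, 228]), (220, [239, 239, 229]), (225, [245, 244, 234]), (230, [240, 241, 229]), (235, [239, 240, 228]), (240, [235, 236, 223]), (245, [237, 237, 224]), (250, [239, 240, 228]), (255, [240, 241, 229]), (260, [240, 240, 228]), (265, [135, 133, 124])]
[(100, array([234, 277])), (108, array([232, 243])), (116, array([232, 249])), (124, array([232, 253])), (132, array([233, 260])), (140, array([232, 263])), (148, array([233, 268])), (156, array([233, 235])), (164, array([233, 236])), (172, array([234, 235])), (180, array([234, 237])), (188, array([234, 237])), (196, array([209, 356])), (204, array([207, 358])), (212, array([205, 360])), (220, array([203, 362])), (228, array([201, 364])), (236, array([199, 366])), (244, array([197, 368])), (252, array([196, 370])), (260, array([211, 372]))]
```

```bash
cat >> h.py <<'E'
from scipy.optimize import brentq
def wid(l,r,v,W=64.,n='wrist'):
    f=lambda z:np.linalg.norm(onz(n,l,v,z)-onz(n,r,v,z))-W
    z=brentq(f,-50,190); return ((onz(n,l,v,z)+onz(n,r,v,z))/2).round(1)
E
python3 - <<'E'
from h import *
w=cv2.imread('pics/w6.png').min(2).astype(float)
def edge(v):
    r=w[v]; 
    def cross(u0,du):
        u=u0
        while r[u]>185: u+=du
        return u-du*((185-r[u])/(r[u-du]-r[u]))
    return cross(286,-1),cross(286,1)
for v in range(196,254,8):
    l,r=edge(v); print(v,round(l,1),round(r,1),wid(l,r,v))
E
```

```text
196 208.7 356.5 [491.4  23.6  96.2]
204 206.6 358.5 [491.2  21.2 100.9]
212 204.5 360.6 [491.1  18.9 105.3]
220 202.5 362.7 [490.9  16.7 109.4]
228 200.6 364.6 [490.8  14.5 113.3]
236 198.6 366.4 [490.6  12.5 117. ]
244 196.6 368.3 [490.5  10.6 120.6]
252 194.8 370.3 [490.4   8.8 124.1]
```

Measured from the end face, the residual tilt is 28°, and the foot edge is 22 mm above the bed at X≈14. I'll lower it to contact, follow the arc down to about 11°, then release.

```bash
python3 -m crank '[{"grip":0.055,"x":-0.0025,"y":0,"z":0.004,"yaw":0},{"grip":0.055,"x":-0.0025,"y":0,"z":0.01,"yaw":0},{"grip":0.055,"x":-0.0025,"y":0,"z":0.016,"yaw":0},{"grip":0.055,"x":-0.0025,"y":0,"z":0.021,"yaw":0},{"grip":0.055,"x":-0.0025,"y":0,"z":0.021,"yaw":0}]' 12 | sed -n 2,4p
python3 -m crank '[{"grip":0.055,"x":0.003,"y":0,"z":0.005,"yaw":0},{"grip":0.055,"x":0.0055,"y":0,"z":0.01,"yaw":0},{"grip":0.055,"x":0.0075,"y":0,"z":0.015,"yaw":0},{"grip":0.055,"x":0.0096,"y":0,"z":0.021,"yaw":0},{"grip":0.055,"x":0.0096,"y":0,"z":0.021,"yaw":0}]' 12
python3 - <<'E'
from h import *
plan(0,0,0,0)
save('wrist','w7.png');w=cv2.imread('pics/w7.png').min(2).astype(float)
col=w[:,286];print([(v,int(col[v])) for v in range(120,266,6)])
v0=[v for v in range(130,250) if col[v]>200]
def edge(v):
    r=w[v]
    def cross(u0,du):
        u=u0
        while r[u]>185: u+=du
        return u-du*((185-r[u])/(r[u-du]-r[u]))
    return cross(286,-1),cross(286,1)
for v in range(v0[0]+2,256,10):
    l,r=edge(v); print(v,round(l,1),round(r,1),wid(l,r,v))
E
```

```text
ee_pos: [488.9, -18.7, 52.8]
ee_rot: [-179.9, 0.0, 85.9]
force: [-0.1, 0.6, -3.6]
time_s: 14.4
ee_pos: [490.1, -8.5, 32.0]
ee_rot: [180.0, 0.0, 86.0]
force: [-0.1, 0.3, -2.3]
gripper_width: 63.8
gripper_force: 12.0
shift m [-0.0257 -0.4895  0.0319] yaw rad 1.501 | at [490.1  -8.5  32. ] [179.99   0.    86.  ] F [-0.1  0.3 -2.3] w 63.8 t 14.4
[(120, 68), (126, 68), (132, 65), (138, 83), (144, 179), (150, 179), (156, 179), (162, 179), (168, 179), (174, 116), (180, 98), (186, 98), (192, 232), (198, 233), (204, 230), (210, 234), (216, 228), (222, 229), (228, 232), (234, 229), (240, 229), (246, 172), (252, 172), (258, 172), (264, 138)]Traceback (most recent call last):
  File "<stdin>", line 14, in <module>
  File "h.py", line 27, in wid
    z=brentq(f,-50,190); return ((onz(n,l,v,z)+onz(n,r,v,z))/2).round(1)
    r = _zeros._brentq(f, a, b, xtol, rtol, maxiter, args, full_output, disp)
ValueError: f(a) and f(b) must have different signs
```

```bash
cat >> h.py <<'E'
def face(f,lo,hi,st=8,th=185,n='wrist',W=64.,u0=286):
    w=cv2.imread('pics/'+f).min(2).astype(float); out=[]
    for v in range(lo,hi,st):
        e=[]
        for du in(-1,1):
            u=u0
            while w[v,u]>th: u+=du
            e.append(u-du*((th-w[v,u])/(w[v,u-du]-w[v,u])))
        try: p=wid(e[0],e[1],v,W,n)
        except Exception: p=None
        print(v,np.round(e,1),p)
E
python3 - <<'E'
from h import *
face('w7.png',192,250,6); print('jaw edge',onz('wrist',286,173.5,30).round(1))
E
```

```text
192 [212.6 292.4] None
198 [209.7 303.9] [473.5  14.5 -22.9]
204 [207.3 307.4] [474.7  13.5  -9.6]
210 [204.4 310.6] [475.7  12.7   2.9]
216 [201.8 313.9] [476.6  12.   13.8]
222 [199.2 365.6] [491.9  25.1  72.5]
228 [196.5 368.6] [491.9  24.2  77.3]
234 [194.8 370.2] [491.8  22.8  80.1]
240 [195.6 369.3] [491.6  20.3  79.7]
246 [299. -inf] None
jaw edge [494.5  37.3  30. ]h.py:35: RuntimeWarning: divide by zero encountered in scalar divide
  e.append(u-du*((th-w[v,u])/(w[v,u-du]-w[v,u])))
h.py:9: RuntimeWarning: invalid value encountered in sin
  r=np.hypot(x,y); s=np.sin(r)/r if r>1e-9 else 1; d=np.array([x*s,y*s,np.cos(r)])
h.py:9: RuntimeWarning: invalid value encountered in cos
  r=np.hypot(x,y); s=np.sin(r)/r if r>1e-9 else 1; d=np.array([x*s,y*s,np.cos(r)])
```

Rim front edge is at z≈81, so the tilt is about 13° and it clears the jaw by several millimetres. I'll ease the grip and let it settle, then open and rise.

```bash
python3 -m crank '[{"grip":0.055,"x":0,"y":0,"z":0,"yaw":0},{"grip":0.055,"x":0,"y":0,"z":0,"yaw":0},{"grip":0.055,"x":0,"y":0,"z":0,"yaw":0},{"grip":0.055,"x":0,"y":0,"z":0,"yaw":0},{"grip":0.055,"x":0,"y":0,"z":0,"yaw":0}]' 3 | tail -4
python3 -m crank '[{"grip":0.068,"x":0,"y":0,"z":0,"yaw":0},{"grip":0.07,"x":0,"y":0,"z":0,"yaw":0},{"grip":0.085,"x":0,"y":0,"z":0,"yaw":0},{"grip":0.085,"x":0,"y":0,"z":0,"yaw":0},{"grip":0.085,"x":0,"y":0,"z":0,"yaw":0}]' 10 | tail -4
for i in 1 2; do python3 -m crank '[{"grip":0.085,"x":0,"y":0,"z":-0.02,"yaw":0},{"grip":0.085,"x":0,"y":0,"z":-0.05,"yaw":0},{"grip":0.085,"x":-0.02,"y":0,"z":-0.085,"yaw":0},{"grip":0.085,"x":-0.04,"y":0,"z":-0.12,"yaw":0},{"grip":0.085,"x":-0.04,"y":0,"z":-0.12,"yaw":0}]' 10 | tail -4;done
python3 - <<'E'
from h import *
plan(0,0,0,0)
im=save('wrist','w8.png'); im2=save('top','t8.png'); s=save('side','s8.png')
a=im[0:290,130:430]; b=cv2.resize(s[130:250,220:340],(290,290),interpolation=cv2.INTER_CUBIC)
cv2.imwrite('pics/view14.png',cv2.resize(cv2.hconcat([a,b])[:,:,::-1],None,fx=1.35,fy=1.35))
E
```

```text
ee_rot: [180.0, 0.0, 85.9]
force: [-0.6, -0.2, -2.5]
gripper_width: 64.0
gripper_force: 3.0
ee_rot: [180.0, 0.0, 85.9]
force: [-0.3, 0.1, 0.1]
gripper_width: 84.6
gripper_force: 0.0
ee_rot: [179.2, 0.1, 85.8]
force: [0.3, -0.0, -0.7]
gripper_width: 84.9
gripper_force: 0.0
ee_rot: [179.2, 0.2, 85.8]
force: [1.8, -0.2, 1.2]
gripper_width: 85.1
gripper_force: 0.0
shift m [ 0.0571 -0.4966  0.2726] yaw rad 1.4978 | at [487.4 -91.9 279.5] [179.23   0.21  85.82] F [ 1.8 -0.2  1.2] w 85.1 t 16.1
```

View pics/view14.png

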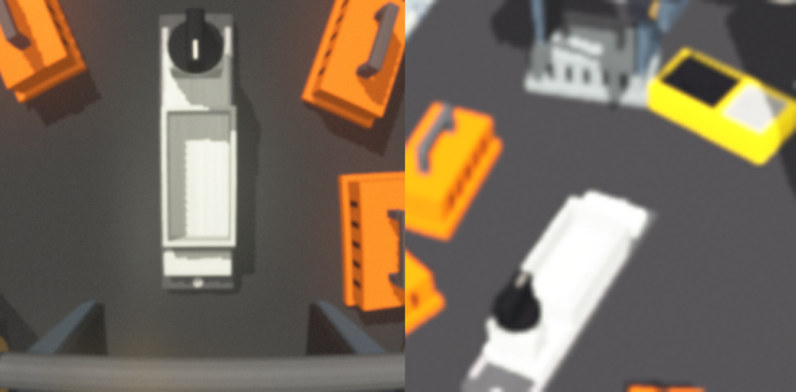

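The picture shows the base lying flat, mouth up, between the jaws. In the full wrist frame its rim corners are at about (251,78), (306,79), (305,183) and (250,182). Next I'll grip the knob and slide the jaw up.

Run:
```python
from h import *
for p in((250.7,77.8),(305.6,79.3),(304.8,183),(250,181.5)): print(onz('wrist',*p,52).round(1))
plan(494.2,81.4,180,86)
```

```text
[456.   41.3  52. ]
[518.6  34.7  52. ]
[509.7 -86.7  52. ]
[445.3 -80.2  52. ]
shift m [ 0.1705 -0.0018  0.0922] yaw rad -0.0018 | at [483.8 -88.8 272.2] [-1.7996e+02 -2.0000e-02  8.5900e+01] F [ 0.3 -0.1 -0.1] w 85.1 t 16.3
```

```bash
python3 -m crank '[{"grip":0.034,"x":0.04,"y":-0.0018,"z":0.02,"yaw":0},{"grip":0.034,"x":0.08,"y":-0.0018,"z":0.04,"yaw":0},{"grip":0.034,"x":0.12,"y":-0.0018,"z":0.06,"yaw":0},{"grip":0.034,"x":0.155,"y":-0.0018,"z":0.08,"yaw":0},{"grip":0.034,"x":0.17,"y":-0.0018,"z":0.092,"yaw":0}]' |sed -n 2,4p
python3 -m crank '[{"grip":0.034,"x":0,"y":0,"z":0,"yaw":0},{"grip":0.034,"x":0,"y":0,"z":0.02,"yaw":0},{"grip":0.034,"x":0,"y":0,"z":0.04,"yaw":0},{"grip":0.034,"x":0,"y":0,"z":0.06,"yaw":0},{"grip":0.034,"x":0,"y":0,"z":0.075,"yaw":0}]' |sed -n 2,4p
python3 -m crank '[{"grip":0.034,"x":0,"y":0,"z":0,"yaw":0},{"grip":0.01,"x":0,"y":0,"z":0,"yaw":0},{"grip":0.01,"x":0,"y":0,"z":0,"yaw":0},{"grip":0.01,"x":0,"y":0,"z":0,"yaw":0},{"grip":0.01,"x":0,"y":0,"z":0,"yaw":0}]' 40 |tail -5
python3 -m crank '[{"grip":0.01,"x":-0.002,"y":0,"z":0,"yaw":0},{"grip":0.01,"x":-0.004,"y":0,"z":0,"yaw":0},{"grip":0.01,"x":-0.006,"y":0,"z":0,"yaw":0},{"grip":0.01,"x":-0.008,"y":0,"z":0,"yaw":0},{"grip":0.01,"x":-0.009,"y":0,"z":0,"yaw":0}]' 40 |tail -5
python3 -m crank '[{"grip":0.01,"x":-0.001,"y":0,"z":0,"yaw":0},{"grip":0.01,"x":-0.002,"y":0,"z":0,"yaw":0},{"grip":0.01,"x":-0.003,"y":0,"z":0,"yaw":0},{"grip":0.01,"x":-0.003,"y":0,"z":0,"yaw":0},{"grip":0.01,"x":-0.003,"y":0,"z":0,"yaw":0}]' 40 |tail -5
```

```text
ee_pos: [492.3, 84.1, 177.3]
ee_rot: [-179.7, -0.0, 86.1]
force: [-0.1, -0.3, 0.6]
ee_pos: [492.6, 80.4, 103.3]
ee_rot: [-179.8, 0.1, 86.0]
force: [-0.2, -0.4, -0.4]
ee_pos: [494.2, 80.8, 106.7]
ee_rot: [-180.0, -0.0, 85.9]
force: [-3.1, 0.3, 1.8]
gripper_width: 13.6
gripper_force: 40.0
ee_pos: [493.7, 73.5, 106.7]
ee_rot: [180.0, -0.2, 85.8]
force: [-2.8, 8.6, 3.5]
gripper_width: 13.6
gripper_force: 40.0
ee_pos: [493.5, 70.5, 106.7]
ee_rot: [180.0, -0.2, 85.9]
force: [-2.6, 6.9, 3.7]
gripper_width: 13.8
gripper_force: 40.0
```

```bash
for i in 1 2 3; do python3 -m crank '[{"grip":0.01,"x":-0.0005,"y":0,"z":0,"yaw":0},{"grip":0.01,"x":-0.001,"y":0,"z":0,"yaw":0},{"grip":0.01,"x":-0.0015,"y":0,"z":0,"yaw":0},{"grip":0.01,"x":-0.0015,"y":0,"z":0,"yaw":0},{"grip":0.01,"x":-0.0015,"y":0,"z":0,"yaw":0}]' 40 |sed -n '2p;4p'; done
```

```text
ee_pos: [493.4, 69.1, 106.7]
force: [-2.4, 6.9, 4.0]
ee_pos: [493.3, 67.6, 106.7]
force: [-3.1, 7.5, 4.4]
ee_pos: [493.3, 67.5, 106.7]
force: [-3.5, 12.2, 2.2]
```

Contact: the force rose to 12 N at jaw ≈ 84.7 mm. Now locking the knob.

```bash
for i in 1 2; do python3 -m crank '[{"grip":0.01,"x":0,"y":0,"z":0,"yaw":0.1},{"grip":0.01,"x":0,"y":0,"z":0,"yaw":0.2},{"grip":0.01,"x":0,"y":0,"z":0,"yaw":0.3},{"grip":0.01,"x":0,"y":0,"z":0,"yaw":0.4},{"grip":0.01,"x":0,"y":0,"z":0,"yaw":0.5}]' 30 | sed -n 2,4p; done
python3 -m crank '[{"grip":0.01,"x":0,"y":0,"z":0,"yaw":0.1},{"grip":0.01,"x":0,"y":0,"z":0,"yaw":0.2},{"grip":0.01,"x":0,"y":0,"z":0,"yaw":0.3},{"grip":0.01,"x":0,"y":0,"z":0,"yaw":0.38},{"grip":0.01,"x":0,"y":0,"z":0,"yaw":0.38}]' 30
python3 -m crank '[{"grip":0.01,"x":0,"y":0,"z":0,"yaw":0},{"grip":0.01,"x":0,"y":0,"z":0,"yaw":0},{"grip":0.034,"x":0,"y":0,"z":0,"yaw":0},{"grip":0.034,"x":0,"y":0,"z":0,"yaw":0},{"grip":0.034,"x":0,"y":0,"z":0,"yaw":0}]' 10 | tail -4
python3 -m crank '[{"grip":0.034,"x":0,"y":0,"z":-0.03,"yaw":0},{"grip":0.034,"x":0,"y":0,"z":-0.07,"yaw":0},{"grip":0.06,"x":-0.02,"y":0.01,"z":-0.11,"yaw":0},{"grip":0.06,"x":-0.06,"y":0.02,"z":-0.14,"yaw":0},{"grip":0.06,"x":-0.1,"y":0.02,"z":-0.16,"yaw":0}]' | sed -n 2,3p
python3 -m crank '[{"grip":0.06,"x":0,"y":0.02,"z":-0.01,"yaw":0},{"grip":0.06,"x":0,"y":0.02,"z":-0.01,"yaw":0},{"grip":0.06,"x":0,"y":0.02,"z":-0.01,"yaw":0},{"grip":0.06,"x":0,"y":0.02,"z":-0.01,"yaw":0},{"grip":0.06,"x":0,"y":0.02,"z":-0.01,"yaw":0}]' | sed -n 2,3p
python3 - <<'E'
from h import *
plan(0,0,0,0); np.save('m9.npy',camera_model('wrist'),allow_pickle=True); w=save('wrist','w9.png')[:, :, ::-1]; save('top','t9.png'); save('side','s9.png')
h=cv2.cvtColor(w,cv2.COLOR_BGR2HSV); m=((h[...,1]<45)&(h[...,2]>125)).astype(np.uint8)
n,l,st,c=cv2.connectedComponentsWithStats(m)
for i in range(1,n):
    if st[i,4]>60: print(st[i],c[i].round(1), cv2.minAreaRect(np.argwhere(l==i)[:,::-1].astype(np.float32)))
E
```

```text
ee_pos: [493.4, 67.4, 106.7]
ee_rot: [-179.8, -0.3, 56.9]
force: [-1.9, 12.5, 2.3]
ee_pos: [493.5, 67.3, 106.7]
ee_rot: [-179.7, -0.2, 28.2]
force: [-2.1, 11.6, 2.5]
time_s: 20.85
ee_pos: [493.5, 67.3, 106.8]
ee_rot: [-179.7, -0.1, 6.6]
force: [-3.1, 10.9, 3.2]
gripper_width: 14.1
gripper_force: 30.0
ee_rot: [180.0, -0.1, 6.9]
force: [-0.1, 0.6, 0.1]
gripper_width: 31.1
gripper_force: 0.0
ee_pos: [411.1, 33.7, 260.7]
ee_rot: [179.9, -0.3, 6.8]
ee_pos: [412.4, 15.3, 267.0]
ee_rot: [-180.0, 0.1, 6.9]
shift m [-0.4107 -0.0341  0.2679] yaw rad 0.12 | at [412.4  15.3 267. ] [-1.7998e+02  1.3000e-01  6.8800e+00] F [0.4 0.7 0.7] w 59.7 t 22.1
[  42    0   46   45 1580] [64.3 22.2] ((64.40000915527344, 22.700000762939453), (43.37971878051758, 43.826927185058594), 26.56505012512207)
[ 487   51   56   93 2808] [518.5  94.2] ((514.7779541015625, 96.84073638916016), (93.21490478515625, 52.67074966430664), 88.09085083007812)
[ 72  57  39  38 937] [89.1 77.1] ((88.57199096679688, 76.77763366699219), (33.55722427368164, 36.35365295410156), 75.46554565429688)
[  194    80   212    92 10410] [310.3 1
[... 298 characters left out ...]
57763672, 173.90000915527344), (29.516094207763672, 33.541019439697266), 63.43495178222656)
[474 205  35  37 745] [491.1 223.2] ((491.6000671386719, 224.30001831054688), (25.491174697875977, 32.199378967285156), 26.56505012512207)
[ 48 364  14  11  99] [ 53.8 369.8] ((54.00000762939453, 370.0), (13.581995010375977, 9.216353416442871), 14.03624439239502)
[545 391  15  22 162] [553.8 402.5] ((554.6470947265625, 403.0882263183594), (9.432422637939453, 25.21029281616211), 30.963756561279297)
[  0 394  20  26 378] [  7.6 408.3] ((9.5, 406.5), (25.0, 19.0), 90.0)
[441 400  30  15 218] [456.7 406.6] ((455.5379333496094, 406.0448303222656), (28.152420043945312, 14.28382396697998), 4.763641834259033)
```

The knob is locked at about 1.38 rad. Moving over the blocks.

```bash
python3 -m crank '[{"grip":0.07,"x":0.004,"y":-0.038,"z":0.01,"yaw":0},{"grip":0.07,"x":0.008,"y":-0.076,"z":0.01,"yaw":0},{"grip":0.07,"x":0.012,"y":-0.114,"z":0.01,"yaw":0},{"grip":0.07,"x":0.016,"y":-0.15,"z":0.01,"yaw":0},{"grip":0.07,"x":0.018,"y":-0.16,"z":0.01,"yaw":0}]' | sed -n 2,3p
python3 -m crank '[{"grip":0.07,"x":0.005,"y":-0.038,"z":0.007,"yaw":0.06},{"grip":0.07,"x":0.01,"y":-0.075,"z":0.007,"yaw":0.12},{"grip":0.07,"x":0.012,"y":-0.101,"z":0.007,"yaw":0.12},{"grip":0.07,"x":0.012,"y":-0.101,"z":0.007,"yaw":0.12},{"grip":0.07,"x":0.012,"y":-0.101,"z":0.007,"yaw":0.12}]' | sed -n 2,3p
cat >> h.py <<'E'
def blobs(f,lo=150,s=70,amin=100):
    w=cv2.imread('pics/'+f); h=cv2.cvtColor(w,cv2.COLOR_BGR2HSV); m=((h[...,1]<s)&(h[...,2]>lo)).astype(np.uint8)
    m=cv2.morphologyEx(m,cv2.MORPH_CLOSE,np.ones((3,3),np.uint8))
    n,l,st,c=cv2.connectedComponentsWithStats(m)
    return [(st[i],(l==i).astype(np.uint8)) for i in range(1,n) if st[i,4]>amin]
def rectz(mask,z,n='wrist'):
    cs,_=cv2.findContours(mask,cv2.RETR_EXTERNAL,cv2.CHAIN_APPROX_NONE); c=max(cs,key=len)[:,0]
    P=np.array([onz(n,u,v,z)[:2] for u,v in c],np.float32); return cv2.minAreaRect(P)
E
python3 - <<'E'
from h import *
plan(0,0,0,0); save('wrist','w10.png')
for st,m in blobs('w10.png'):
    if st[1]<260: print(st, rectz(m,60))
w=cv2.imread('pics/w10.png')
E
```

```text
ee_pos: [410.9, 180.3, 257.5]
ee_rot: [-179.9, 0.0, 7.1]
ee_pos: [410.8, 278.4, 250.2]
ee_rot: [179.9, 0.1, 0.1]
shift m [-0.4112  0.2769  0.2513] yaw rad 0.0026 | at [410.8 278.4 250.2] [1.799e+02 8.000e-02 1.500e-01] F [-0.3 -0.6  0.1] w 70.3 t 23.1
[   0    0   29   96 1275] ((632.0875854492188, 685.1831665039062), (71.32251739501953, 140.083251953125), 71.96237182617188)
[ 185    0   56   44 2026] ((600.4976196289062, 354.9661865234375), (63.79669189453125, 52.346126556396484), 84.50379180908203)
[ 260   60   51   43 1468] ((529.154052734375, 274.8258972167969), (38.47431564331055, 47.6969108581543), 14.641331672668457)
[ 405   94  149   74 4983] ((489.2812805175781, 21.988388061523438), (235.32003784179688, 67.83876037597656), 86.28404998779297)
[  42  159   82   54 3060] ((416.3215026855469, 533.8633422851562), (59.51262664794922, 140.362548828125), 11.072418212890625)
[ 254  175   53   48 1370] ((401.4806213378906, 280.24658203125), (38.06316375732422, 47.84186553955078), 26.733673095703125)
```

Blocks found: A is at (529,275) with its 36 mm side at 14.6°, and B is at (401,280) with its 36 mm side at 26.7°. Grasping A.

```bash
python3 -m crank '[{"grip":0.07,"x":0.03,"y":0.001,"z":0.02,"yaw":-0.08},{"grip":0.07,"x":0.065,"y":0.002,"z":0.04,"yaw":-0.16},{"grip":0.07,"x":0.095,"y":0.003,"z":0.06,"yaw":-0.25},{"grip":0.07,"x":0.118,"y":0.003,"z":0.085,"yaw":-0.252},{"grip":0.07,"x":0.118,"y":0.003,"z":0.115,"yaw":-0.252}]' | sed -n 2,3p
python3 -m crank '[{"grip":0.07,"x":0,"y":0,"z":0.01,"yaw":0},{"grip":0.07,"x":0,"y":0,"z":0.03,"yaw":0},{"grip":0.07,"x":0,"y":0,"z":0.055,"yaw":0},{"grip":0.07,"x":0,"y":0,"z":0.075,"yaw":0},{"grip":0.07,"x":0,"y":0,"z":0.086,"yaw":0}]' | sed -n 2,4p
python3 -m crank '[{"grip":0.07,"x":0,"y":0,"z":0,"yaw":0},{"grip":0.035,"x":0,"y":0,"z":0,"yaw":0},{"grip":0.035,"x":0,"y":0,"z":0,"yaw":0},{"grip":0.035,"x":0,"y":0,"z":0,"yaw":0},{"grip":0.035,"x":0,"y":0,"z":0,"yaw":0}]' 25
```

```text
ee_pos: [534.5, 273.1, 136.0]
ee_rot: [180.0, -0.4, 14.2]
ee_pos: [527.4, 273.0, 48.7]
ee_rot: [179.9, 0.2, 14.4]
force: [-0.8, 0.4, -0.1]
time_s: 24.38
ee_pos: [529.7, 275.1, 51.6]
ee_rot: [-180.0, -0.2, 14.4]
force: [0.3, 3.2, 0.6]
gripper_width: 46.4
gripper_force: 1.0
```

```bash
python3 -m crank '[{"grip":0.035,"x":0,"y":0,"z":0,"yaw":0},{"grip":0.035,"x":0,"y":0,"z":-0.02,"yaw":0},{"grip":0.035,"x":0,"y":0,"z":-0.06,"yaw":0},{"grip":0.035,"x":0,"y":0,"z":-0.1,"yaw":0},{"grip":0.035,"x":0,"y":0,"z":-0.13,"yaw":0}]' 25
python3 -m crank '[{"grip":0.035,"x":0,"y":0,"z":-0.02,"yaw":-0.12},{"grip":0.035,"x":0,"y":0,"z":-0.04,"yaw":-0.24},{"grip":0.035,"x":0,"y":0,"z":-0.04,"yaw":-0.36},{"grip":0.035,"x":0,"y":0,"z":-0.04,"yaw":-0.48},{"grip":0.035,"x":0,"y":0,"z":-0.04,"yaw":-0.6}]' 25 >/dev/null
python3 -m crank '[{"grip":0.035,"x":0,"y":0,"z":0,"yaw":-0.12},{"grip":0.035,"x":0,"y":0,"z":0,"yaw":-0.24},{"grip":0.035,"x":0,"y":0,"z":0,"yaw":-0.36},{"grip":0.035,"x":0,"y":0,"z":0,"yaw":-0.48},{"grip":0.035,"x":0,"y":0,"z":0,"yaw":-0.6}]' 25 |tail -5
python3 -c "
from h import *
plan(480,-100,220,86)"
```

```text
time_s: 24.8
ee_pos: [529.3, 274.9, 183.0]
ee_rot: [-180.0, -0.1, 14.4]
force: [0.2, -0.3, -1.6]
gripper_width: 45.6
gripper_force: 25.0
ee_pos: [528.5, 274.4, 219.8]
ee_rot: [-180.0, 0.0, 83.5]
force: [-0.8, -0.1, -1.7]
gripper_width: 45.7
gripper_force: 25.0
shift m [-3.775e-01 -6.000e-03  1.000e-04] yaw rad -0.0431 | at [528.5 274.4 219.8] [-1.7995e+02  4.0000e-02  8.3530e+01] F [-0.8 -0.1 -1.7] w 45.7 t 25.6
```

```bash
python3 -m crank '[{"grip":0.035,"x":-0.03,"y":0,"z":0,"yaw":-0.043},{"grip":0.035,"x":-0.07,"y":-0.001,"z":0,"yaw":-0.043},{"grip":0.035,"x":-0.11,"y":-0.002,"z":0,"yaw":-0.043},{"grip":0.035,"x":-0.15,"y":-0.003,"z":0,"yaw":-0.043},{"grip":0.035,"x":-0.19,"y":-0.003,"z":0,"yaw":-0.043}]' 25 |sed -n 2,3p
python3 -m crank '[{"grip":0.035,"x":-0.04,"y":-0.01,"z":0,"yaw":0},{"grip":0.035,"x":-0.08,"y":-0.01,"z":0,"yaw":0},{"grip":0.035,"x":-0.12,"y":-0.01,"z":0,"yaw":0},{"grip":0.035,"x":-0.16,"y":-0.01,"z":0,"yaw":0},{"grip":0.035,"x":-0.187,"y":-0.01,"z":0,"yaw":0}]' 25 |sed -n 2,3p
python3 -m crank '[{"grip":0.035,"x":0,"y":0,"z":0,"yaw":0},{"grip":0.035,"x":0,"y":0,"z":0,"yaw":0},{"grip":0.035,"x":0,"y":0,"z":0,"yaw":0},{"grip":0.035,"x":0,"y":0,"z":0,"yaw":0},{"grip":0.035,"x":0,"y":0,"z":0,"yaw":0}]' 25 |tail -5
python3 - <<'E'
from h import *
plan(0,0,0,0); save('wrist','w11.png'); im=cv2.imread('pics/w11.png'); g=im.min(2)
K=camera_model('wrist'); Km=np.array(K['intrinsics']);R=np.array(K['R']);t=np.array(K['t']).ravel()
def proj(X):
    c=R@np.array(X)+t; r=np.hypot(c[0],c[1]); th=np.arctan2(r,c[2]); return Km[0,2]+Km[0,0]*th*c[0]/r, Km[1,2]+Km[1,1]*th*c[1]/r
ax=np.array([np.cos(np.radians(86)),np.sin(np.radians(86))]); ay=np.array([-ax[1],ax[0]]); O=np.array([481.8,-98.7])
def prof(f,z):
    out=[]
    for s in f:
        u,v=proj([*s,z]); out.append(int(cv2.getRectSubPix(g,(1,1),(float(u),float(v)))[0,0]))
    return out
for X in(25,45,85,105):
    print('lat at X',X,[(a,b) for a,b in zip(range(-44,45,2),prof([O+X*ax+k*ay for k in range(-44,45,2)],52))])
print('long',[(a,b) for a,b in zip(range(-30,150,3),prof([O+a*ax+30*ay for a in range(-30,150,3)],52))])
E
```

```text
ee_pos: [502.2, 84.8, 219.9]
ee_rot: [-180.0, 0.0, 85.7]
ee_pos: [478.2, -102.4, 220.2]
ee_rot: [-180.0, 0.1, 85.6]
ee_pos: [479.3, -98.2, 220.1]
ee_rot: [-180.0, -0.0, 85.8]
force: [0.6, 0.2, -1.9]
gripper_width: 46.0
gripper_force: 25.0
shift m [ 0.0624 -0.4852  0.2202] yaw rad 1.4967 | at [479.3 -98.2 220.1] [-1.7999e+02 -1.0000e-02  8.5750e+01] F [ 0.6  0.2 -1.9] w 46.0 t 26.9
lat at X 25 [(-44, 91), (-42, 92), (-40, 94), (-38, 93), (-36, 109), (-34, 205), (-32, 250), (-30, 239), (-28, 223), (-26, 251), (-24, 253), (-22, 253), (-20, 253), (-18, 253), (-16, 253), (-14, 253), (-12, 253), (-10, 253), (-8, 253), (-6, 253), (-4, 253), (-2, 253), (0, 253), (2, 252), (4, 252), (6, 252), (8, 252), (10, 239), (12, 208), (14, 200), (16, 200), (18, 201), (20, 200), (22, 199), (24, 184), (26, 213), (28, 249), (30, 232), (32, 153), (34, 121), (36, 120), (38, 120), (40, 121), (42, 118), (44, 121)]
lat at X 45 [(-44, 94), (-42, 96), (-40, 98), (-38, 98), (-36, 110), (-34, 220), (-32, 251), (-30, 243), (-28, 225), (-26, 249), (-24, 253), (-22, 253), (-20, 253), (-18, 253), (-16, 253), (-14, 253)
[... 1336 characters left out ...]
09), (44, 108)]
long [(-30, 173), (-27, 172), (-24, 169), (-21, 130), (-18, 119), (-15, 121), (-12, 132), (-9, 214), (-6, 231), (-3, 232), (0, 231), (3, 236), (6, 238), (9, 236), (12, 232), (15, 232), (18, 231), (21, 229), (24, 232), (27, 231), (30, 229), (33, 231), (36, 235), (39, 233), (42, 235), (45, 238), (48, 236), (51, 237), (54, 238), (57, 236), (60, 238), (63, 238), (66, 237), (69, 238), (72, 240), (75, 238), (78, 240), (81, 242), (84, 239), (87, 240), (90, 240), (93, 238), (96, 239), (99, 238), (102, 237), (105, 240), (108, 239), (111, 238), (114, 242), (117, 240), (120, 238), (123, 237), (126, 213), (129, 209), (132, 217), (135, 217), (138, 213), (141, 215), (144, 213), (147, 212)]
```

The rim profile puts the base at lateral offset +1.3 mm, X 0 to 124 and square to 86°, so its centre is (487.4,-36.8). Placing block A at +22 mm.

```bash
python3 -m crank '[{"grip":0.035,"x":0.03,"y":0.001,"z":0,"yaw":-0.004},{"grip":0.035,"x":0.06,"y":0.002,"z":0,"yaw":-0.004},{"grip":0.035,"x":0.084,"y":0.0034,"z":0.02,"yaw":-0.004},{"grip":0.035,"x":0.084,"y":0.0034,"z":0.05,"yaw":-0.004},{"grip":0.035,"x":0.084,"y":0.0034,"z":0.08,"yaw":-0.004}]' 25 |sed -n 2,3p
python3 -m crank '[{"grip":0.035,"x":0,"y":0,"z":0.01,"yaw":0},{"grip":0.035,"x":0,"y":0,"z":0.01,"yaw":0},{"grip":0.035,"x":0,"y":0,"z":0.01,"yaw":0},{"grip":0.035,"x":0,"y":0,"z":0.01,"yaw":0},{"grip":0.035,"x":0,"y":0,"z":0.01,"yaw":0}]' 25 |tail -5
python3 -c "
from h import *
plan(488.9,-14.9,72,86)"
```

```text
ee_pos: [490.0, -13.7, 140.2]
ee_rot: [179.8, -0.0, 86.1]
ee_pos: [490.4, -16.1, 131.9]
ee_rot: [179.8, 0.0, 85.9]
force: [-0.5, -0.7, -2.4]
gripper_width: 46.0
gripper_force: 25.0
shift m [ 0.0011 -0.0019  0.0599] yaw rad -0.0026 | at [490.4 -16.1 131.9] [179.78   0.    85.85] F [-0.5 -0.7 -2.4] w 46.0 t 27.8
```

```bash
python3 -m crank '[{"grip":0.035,"x":0.001,"y":-0.001,"z":0.012,"yaw":0},{"grip":0.035,"x":0.001,"y":-0.0015,"z":0.025,"yaw":0},{"grip":0.035,"x":0.001,"y":-0.0015,"z":0.038,"yaw":0},{"grip":0.035,"x":0.001,"y":-0.0015,"z":0.05,"yaw":0},{"grip":0.035,"x":0.001,"y":-0.0015,"z":0.056,"yaw":0}]' 25 |tail -5
python3 -m crank '[{"grip":0.035,"x":0,"y":0,"z":0.002,"yaw":0},{"grip":0.035,"x":0,"y":0,"z":0.004,"yaw":0},{"grip":0.035,"x":0,"y":0,"z":0.006,"yaw":0},{"grip":0.035,"x":0,"y":0,"z":0.006,"yaw":0},{"grip":0.035,"x":0,"y":0,"z":0.006,"yaw":0}]' 25 |tail -5
```

```text
ee_pos: [487.8, -15.0, 74.2]
ee_rot: [180.0, 0.0, 85.8]
force: [0.2, 0.3, -2.5]
gripper_width: 45.9
gripper_force: 25.0
ee_pos: [488.5, -14.9, 69.5]
ee_rot: [179.9, 0.0, 85.9]
force: [-1.3, 0.1, 6.1]
gripper_width: 45.5
gripper_force: 25.0
```

Contact with the floor. Releasing and going back for B.

```bash
python3 -m crank '[{"grip":0.05,"x":0,"y":0,"z":0,"yaw":0},{"grip":0.055,"x":0,"y":0,"z":0,"yaw":0},{"grip":0.06,"x":0,"y":0,"z":0,"yaw":0},{"grip":0.06,"x":0,"y":0,"z":0,"yaw":0},{"grip":0.06,"x":0,"y":0,"z":-0.02,"yaw":0}]' 10 |tail -5
python3 -m crank '[{"grip":0.06,"x":0,"y":0,"z":-0.04,"yaw":0},{"grip":0.06,"x":0,"y":0,"z":-0.08,"yaw":0},{"grip":0.07,"x":0,"y":0,"z":-0.12,"yaw":0},{"grip":0.07,"x":0.03,"y":0,"z":-0.15,"yaw":0.12},{"grip":0.07,"x":0.06,"y":0,"z":-0.16,"yaw":0.24}]' |sed -n 2,3p
python3 -m crank '[{"grip":0.07,"x":0.03,"y":-0.01,"z":0,"yaw":0.12},{"grip":0.07,"x":0.06,"y":-0.02,"z":0,"yaw":0.24},{"grip":0.07,"x":0.1,"y":-0.03,"z":0,"yaw":0.36},{"grip":0.07,"x":0.13,"y":-0.035,"z":0,"yaw":0.48},{"grip":0.07,"x":0.16,"y":-0.04,"z":0,"yaw":0.6}]' |sed -n 2,3p
python3 -m crank '[{"grip":0.07,"x":0,"y":0,"z":0,"yaw":0.12},{"grip":0.07,"x":0,"y":0,"z":0,"yaw":0.24},{"grip":0.07,"x":0,"y":0,"z":0,"yaw":0.36},{"grip":0.07,"x":0,"y":0,"z":0,"yaw":0.48},{"grip":0.07,"x":0,"y":0,"z":0,"yaw":0.6}]' |sed -n 2,3p
python3 -c "
from h import *
plan(400,278,250,0)"
```

```text
ee_pos: [485.1, -14.6, 85.5]
ee_rot: [-179.6, 0.0, 85.9]
force: [-0.3, 0.4, -0.1]
gripper_width: 59.7
gripper_force: 0.0
ee_pos: [494.2, 45.0, 253.4]
ee_rot: [179.5, -0.2, 71.6]
ee_pos: [502.7, 211.8, 248.1]
ee_rot: [-180.0, -0.0, 37.4]
ee_pos: [502.8, 209.8, 247.8]
ee_rot: [180.0, 0.0, 3.0]
shift m [-0.0991 -0.0735 -0.0022] yaw rad 0.0532 | at [502.8 209.8 247.8] [1.7999e+02 3.0000e-02 3.0500e+00] F [ 0.4 -0.6  0.1] w 69.8 t 30.3
```

```bash
python3 -m crank '[{"grip":0.07,"x":-0.03,"y":-0.025,"z":0,"yaw":0.053},{"grip":0.07,"x":-0.06,"y":-0.05,"z":0,"yaw":0.053},{"grip":0.07,"x":-0.09,"y":-0.073,"z":-0.002,"yaw":0.053},{"grip":0.07,"x":-0.099,"y":-0.073,"z":-0.002,"yaw":0.053},{"grip":0.07,"x":-0.099,"y":-0.073,"z":-0.002,"yaw":0.053}]' >/dev/null
python3 -m crank '[{"grip":0.07,"x":0,"y":0,"z":0,"yaw":0},{"grip":0.07,"x":0,"y":0,"z":0,"yaw":0},{"grip":0.07,"x":0,"y":0,"z":0,"yaw":0},{"grip":0.07,"x":0,"y":0,"z":0,"yaw":0},{"grip":0.07,"x":0,"y":0,"z":0,"yaw":0}]' >/dev/null
python3 - <<'E'
from h import *
plan(401.5,280.2,49,26.7); save('wrist','w12.png')
for st,m in blobs('w12.png'):
    if st[1]<260 and st[4]<1900: print(st, rectz(m,60))
E
```

```text
shift m [ 0.0009 -0.004   0.2009] yaw rad -0.4616 | at [400.6 276.3 249.9] [1.7998e+02 1.0000e-02 2.5000e-01] F [ 0.2 -0.2  0.5] w 69.9 t 31.1
[   0    0   27   87 1117] ((632.3912963867188, 658.27880859375), (142.19342041015625, 60.14468765258789), 8.25481128692627)
[ 184    0   56   37 1698] ((594.3809814453125, 356.7702331542969), (64.59939575195312, 44.26860046386719), 84.55107116699219)
[ 252  165   53   49 1465] ((401.38116455078125, 281.398681640625), (39.04563903808594, 48.18696975708008), 26.836406707763672)
```

```bash
python3 -m crank '[{"grip":0.07,"x":0.001,"y":-0.0045,"z":0.02,"yaw":-0.12},{"grip":0.07,"x":0.001,"y":-0.0045,"z":0.04,"yaw":-0.24},{"grip":0.07,"x":0.001,"y":-0.0045,"z":0.06,"yaw":-0.36},{"grip":0.07,"x":0.001,"y":-0.0045,"z":0.09,"yaw":-0.462},{"grip":0.07,"x":0.001,"y":-0.0045,"z":0.12,"yaw":-0.462}]' | sed -n 2,3p
python3 -m crank '[{"grip":0.07,"x":0,"y":0,"z":0.01,"yaw":0},{"grip":0.07,"x":0,"y":0,"z":0.03,"yaw":0},{"grip":0.07,"x":0,"y":0,"z":0.055,"yaw":0},{"grip":0.07,"x":0,"y":0,"z":0.07,"yaw":0},{"grip":0.07,"x":0,"y":0,"z":0.08,"yaw":0}]' | sed -n 2,4p
python3 -m crank '[{"grip":0.07,"x":0,"y":0,"z":0,"yaw":0},{"grip":0.035,"x":0,"y":0,"z":0,"yaw":0},{"grip":0.035,"x":0,"y":0,"z":0,"yaw":0},{"grip":0.035,"x":0,"y":0,"z":0,"yaw":0},{"grip":0.035,"x":0,"y":0,"z":0,"yaw":0}]' 25 | tail -5
python3 -m crank '[{"grip":0.035,"x":0,"y":0,"z":0,"yaw":0},{"grip":0.035,"x":0,"y":0,"z":-0.02,"yaw":0},{"grip":0.035,"x":0,"y":0,"z":-0.06,"yaw":0},{"grip":0.035,"x":0,"y":0,"z":-0.1,"yaw":0},{"grip":0.035,"x":0,"y":0,"z":-0.14,"yaw":0}]' 25 | tail -5
python3 -m crank '[{"grip":0.035,"x":0,"y":0,"z":-0.02,"yaw":-0.12},{"grip":0.035,"x":0,"y":0,"z":-0.03,"yaw":-0.24},{"grip":0.035,"x":0,"y":0,"z":-0.03,"yaw":-0.36},{"grip":0.035,"x":0,"y":0,"z":-0.03,"yaw":-0.48},{"grip":0.035,"x":0,"y":0,"z":-0.03,"yaw":-0.6}]' >/dev/null
python3 -m crank '[{"grip":0.035,"x":0,"y":0,"z":0,"yaw":-0.12},{"grip":0.035,"x":0,"y":0,"z":0,"yaw":-0.24},{"grip":0.035,"x":0,"y":0,"z":0,"yaw":-0.36},{"grip":0.035,"x":0,"y":0,"z":0,"yaw":-0.43},{"grip":0.035,"x":0,"y":0,"z":0,"yaw":-0.43}]' >/dev/null
python3 -c "
from h import *
plan(485.9,-58.7,220,86)"
```

```text
ee_pos: [401.6, 281.3, 129.6]
ee_rot: [-180.0, -0.1, 27.0]
ee_pos: [400.8, 280.9, 49.0]
ee_rot: [180.0, 0.1, 26.8]
force: [-0.2, -0.2, -1.4]
ee_pos: [401.6, 281.5, 51.1]
ee_rot: [180.0, -0.1, 26.8]
force: [0.8, -1.2, 0.8]
gripper_width: 46.3
gripper_force: 0.8
ee_pos: [400.0, 280.7, 191.5]
ee_rot: [180.0, 0.1, 26.8]
force: [1.5, -0.1, -2.7]
gripper_width: 45.5
gripper_force: 25.0
shift m [-0.3326  0.1098 -0.    ] yaw rad -0.0021 | at [400.3 281.  219.9] [-1.7995e+02  4.0000e-02  8.5880e+01] F [ 0.  -0.  -1.7] w 46.0 t 33.6
```

```bash
python3 -m crank '[{"grip":0.035,"x":-0.04,"y":0.012,"z":0,"yaw":0},{"grip":0.035,"x":-0.08,"y":0.024,"z":0,"yaw":0},{"grip":0.035,"x":-0.12,"y":0.036,"z":0,"yaw":0},{"grip":0.035,"x":-0.158,"y":0.05,"z":0,"yaw":0},{"grip":0.035,"x":-0.19,"y":0.06,"z":0,"yaw":0}]' >/dev/null
python3 -m crank '[{"grip":0.035,"x":-0.04,"y":0.012,"z":0,"yaw":0},{"grip":0.035,"x":-0.08,"y":0.024,"z":0,"yaw":0},{"grip":0.035,"x":-0.12,"y":0.036,"z":0,"yaw":0},{"grip":0.035,"x":-0.158,"y":0.046,"z":0,"yaw":0},{"grip":0.035,"x":-0.183,"y":0.046,"z":0,"yaw":0}]' >/dev/null
python3 -m crank '[{"grip":0.035,"x":0,"y":0,"z":0,"yaw":0},{"grip":0.035,"x":0,"y":0,"z":0,"yaw":0},{"grip":0.035,"x":0,"y":0,"z":0,"yaw":0},{"grip":0.035,"x":0,"y":0,"z":0,"yaw":0},{"grip":0.035,"x":0,"y":0,"z":0,"yaw":0}]' |tail -5
cat >> h.py <<'E'
def profs(f,cuts,z,span=range(-44,45,2)):
    K=camera_model('wrist'); Km=np.array(K['intrinsics']);R=np.array(K['R']);t=np.array(K['t']).ravel()
    g=cv2.imread('pics/'+f)
    ax=np.array([np.cos(np.radians(86)),np.sin(np.radians(86))]); ay=np.array([-ax[1],ax[0]]); O=np.array([487.4,-36.8])
    for kind,k in cuts:
        o=[]
        for a in span:
            s=O+(k*ax+a*ay if kind=='lat' else a*ax+k*ay); c=R@np.array([*s,z])+t; r=np.hypot(c[0],c[1]); th=np.arctan2(r,c[2])
            p=cv2.getRectSubPix(g,(1,1),(float(Km[0,2]+Km[0,0]*th*c[0]/r),float(Km[1,2]+Km[1,1]*th*c[1]/r)))[0,0]
            o.append((a,int(p[0]),int(p[2])))
        print(kind,k,'(pos,B,R)',*o)
E
python3 - <<'E'
from h import *
plan(485.9,-58.7,220,86); save('wrist','w13.png')
profs('w13.png',[('lat',12),('lat',30)],78); profs('w13.png',[('long',-10),('long',12)],78,range(-20,60,2))
E
```

```text
ee_pos: [479.2, -97.4, 220.2]
ee_rot: [-180.0, -0.0, 85.9]
force: [0.5, -0.5, -1.8]
gripper_width: 46.0
gripper_force: 25.0
shift m [0.0391 0.0039 0.0002] yaw rad -0.002 | at [479.2 -97.4 220.2] [-1.800e+02 -1.000e-02  8.589e+01] F [ 0.5 -0.5 -1.8] w 46.0 t 34.9
lat 12 (pos,B,R) (-44, 79, 88) (-42, 75, 82) (-40, 75, 83) (-38, 77, 85) (-36, 77, 83) (-34, 79, 87) (-32, 83, 89) (-30, 129, 140) (-28, 193, 208) (-26, 177, 191) (-24, 168, 183) (-22, 213, 228) (-20, 223, 238) (-18, 224, 238) (-16, 222, 236) (-14, 225, 238) (-12, 225, 238) (-10, 224, 237) (-8, 222, 236) (-6, 219, 233) (-4, 220, 233) (-2, 220, 234) (0, 222, 235) (2, 221, 235) (4, 221, 235) (6, 222, 236) (8, 224, 237) (10, 224, 237) (12, 226, 239) (14, 228, 241) (16, 227, 240) (18, 225, 238) (20, 226, 239) (22, 225, 237) (24, 200, 219) (26, 240, 247) (28, 251, 254) (30, 197, 211) (32, 124, 135) (34, 111, 122) (36, 111, 121) (38, 111, 121) (40, 111, 121) (42, 112, 121) (44, 113, 123)
lat 30 (pos,B,R) (-44, 72, 80) (-42, 75, 83) (-40, 77, 83) (-38, 75, 83) (-36, 76, 84) (-34, 77, 85) (-32, 81, 90) (-30, 183, 197) (-28, 252, 254)
[... 1083 characters left out ...]
, 223) (50, 180, 193) (52, 155, 168) (54, 185, 200) (56, 205, 219) (58, 213, 224)
long 12 (pos,B,R) (-20, 218, 229) (-18, 213, 225) (-16, 213, 225) (-14, 216, 228) (-12, 218, 229) (-10, 207, 222) (-8, 207, 222) (-6, 209, 223) (-4, 209, 222) (-2, 208, 223) (0, 208, 222) (2, 208, 223) (4, 217, 230) (6, 223, 237) (8, 223, 236) (10, 224, 238) (12, 226, 239) (14, 226, 239) (16, 227, 240) (18, 216, 241) (20, 176, 251) (22, 157, 253) (24, 170, 252) (26, 214, 244) (28, 226, 238) (30, 225, 238) (32, 225, 238) (34, 229, 241) (36, 227, 240) (38, 224, 237) (40, 218, 231) (42, 212, 223) (44, 210, 224) (46, 210, 224) (48, 207, 220) (50, 176, 190) (52, 161, 176) (54, 238, 246) (56, 253, 255) (58, 254, 255)
```

Block A stands centred: lateral 0.3 mm, X +22. Placing B at −22.5 mm.

```bash
python3 -m crank '[{"grip":0.035,"x":0.02,"y":0.002,"z":0,"yaw":-0.002},{"grip":0.035,"x":0.0385,"y":0.0039,"z":0.02,"yaw":-0.002},{"grip":0.035,"x":0.0385,"y":0.0039,"z":0.045,"yaw":-0.002},{"grip":0.035,"x":0.0385,"y":0.0039,"z":0.07,"yaw":-0.002},{"grip":0.035,"x":0.0385,"y":0.0039,"z":0.088,"yaw":-0.002}]' 25 >/dev/null
python3 -m crank '[{"grip":0.035,"x":0,"y":0,"z":0,"yaw":0},{"grip":0.035,"x":0,"y":0,"z":0.01,"yaw":0},{"grip":0.035,"x":0,"y":0,"z":0.025,"yaw":0},{"grip":0.035,"x":0,"y":0,"z":0.04,"yaw":0},{"grip":0.035,"x":0,"y":0,"z":0.054,"yaw":0}]' 25 |tail -5
python3 -m crank '[{"grip":0.035,"x":0,"y":0,"z":0,"yaw":0},{"grip":0.035,"x":0,"y":0,"z":0.002,"yaw":0},{"grip":0.035,"x":0,"y":0,"z":0.004,"yaw":0},{"grip":0.035,"x":0,"y":0,"z":0.006,"yaw":0},{"grip":0.035,"x":0,"y":0,"z":0.008,"yaw":0}]' 25 |tail -5
python3 -m crank '[{"grip":0.035,"x":0,"y":0,"z":0,"yaw":0},{"grip":0.035,"x":0,"y":0,"z":0.001,"yaw":0},{"grip":0.035,"x":0,"y":0,"z":0.001,"yaw":0},{"grip":0.035,"x":0,"y":0,"z":0.001,"yaw":0},{"grip":0.035,"x":0,"y":0,"z":0.001,"yaw":0}]' 25 |tail -5
```

```text
ee_pos: [487.3, -60.3, 78.7]
ee_rot: [179.8, 0.0, 85.9]
force: [-0.2, -0.1, -2.6]
gripper_width: 46.1
gripper_force: 25.0
ee_pos: [486.8, -60.5, 70.9]
ee_rot: [179.9, 0.0, 85.9]
force: [0.8, -0.1, -1.7]
gripper_width: 45.8
gripper_force: 25.0
ee_pos: [486.1, -60.4, 69.2]
ee_rot: [180.0, 0.0, 85.9]
force: [0.8, 0.6, -2.2]
gripper_width: 46.0
gripper_force: 25.0
```

```bash
python3 -m crank '[{"grip":0.035,"x":0,"y":0,"z":0.0005,"yaw":0},{"grip":0.035,"x":0,"y":0,"z":0.001,"yaw":0},{"grip":0.035,"x":0,"y":0,"z":0.001,"yaw":0},{"grip":0.035,"x":0,"y":0,"z":0.001,"yaw":0},{"grip":0.035,"x":0,"y":0,"z":0.001,"yaw":0}]' 25 |sed -n '2p;4p'
python3 -m crank '[{"grip":0.05,"x":0,"y":0,"z":0,"yaw":0},{"grip":0.055,"x":0,"y":0,"z":0,"yaw":0},{"grip":0.06,"x":0,"y":0,"z":0,"yaw":0},{"grip":0.06,"x":0,"y":0,"z":0,"yaw":0},{"grip":0.06,"x":0,"y":0,"z":-0.02,"yaw":0}]' 10 |sed -n '2p;4p'
python3 -m crank '[{"grip":0.06,"x":0,"y":0,"z":-0.03,"yaw":0},{"grip":0.06,"x":0,"y":0,"z":-0.07,"yaw":0},{"grip":0.06,"x":-0.01,"y":0,"z":-0.11,"yaw":0},{"grip":0.06,"x":-0.04,"y":0,"z":-0.13,"yaw":0},{"grip":0.06,"x":-0.04,"y":0,"z":-0.13,"yaw":0}]' >/dev/null
python3 -m crank '[{"grip":0.06,"x":0,"y":0,"z":0,"yaw":0},{"grip":0.06,"x":0,"y":0,"z":0,"yaw":0},{"grip":0.06,"x":0,"y":0,"z":0,"yaw":0},{"grip":0.06,"x":0,"y":0,"z":0,"yaw":0},{"grip":0.06,"x":0,"y":0,"z":0,"yaw":0}]' |sed -n 2,3p
python3 - <<'E'
from h import *
save('wrist','w14.png')
profs('w14.png',[('lat',-12),('lat',-32),('lat',30)],78,[*range(-28,-18),*range(19,28)]); profs('w14.png',[('long',-10),('long',12)],78,range(-50,48,2))
plan(560,-300,280,-90)
E
```

```text
ee_pos: [486.1, -60.5, 69.1]
force: [-0.9, 0.4, 5.3]
ee_pos: [483.6, -60.1, 85.5]
force: [-0.7, -0.6, -0.6]
ee_pos: [482.8, -99.6, 217.0]
ee_rot: [-179.9, -0.0, 86.0]
lat -12 (pos,B,R) (-28, 211, 225) (-27, 189, 204) (-26, 169, 183) (-25, 163, 178) (-24, 182, 200) (-23, 208, 225) (-22, 220, 235) (-21, 222, 237) (-20, 224, 238) (-19, 223, 237) (19, 225, 239) (20, 224, 238) (21, 221, 235) (22, 210, 227) (23, 186, 204) (24, 182, 198) (25, 223, 235) (26, 245, 251) (27, 251, 254)
lat -32 (pos,B,R) (-28, 188, 205) (-27, 180, 195) (-26, 165, 179) (-25, 164, 178) (-24, 185, 202) (-23, 206, 223) (-22, 217, 232) (-21, 221, 235) (-20, 219, 235) (-19, 221, 235) (19, 222, 236) (20, 222, 236) (21, 220, 234) (22, 208, 226) (23, 186, 206) (24, 185, 203) (25, 221, 233) (26, 246, 251) (27, 250, 253)
lat 30 (pos,B,R) (-28, 252, 254) (-27, 248, 252) (-26, 228, 238) (-25, 195, 212) (-24, 189, 205) (-23, 206, 222) (-22, 218, 232) (-21, 222, 236) (-20, 224, 238) (-19, 225, 238) (19, 225, 238) (20, 225, 238) (21, 226, 239) (22, 224, 237) (23, 214, 228) (24, 200, 218) (25, 219, 232) (26, 245, 251) (27, 252, 
[... 985 characters left out ...]
(-26, 147, 251) (-24, 134, 253) (-22, 140, 252) (-20, 196, 246) (-18, 223, 238) (-16, 223, 237) (-14, 223, 237) (-12, 225, 239) (-10, 225, 238) (-8, 221, 235) (-6, 190, 209) (-4, 160, 175) (-2, 200, 217) (0, 205, 221) (2, 203, 220) (4, 211, 226) (6, 221, 236) (8, 221, 234) (10, 223, 236) (12, 223, 238) (14, 225, 238) (16, 225, 238) (18, 214, 241) (20, 171, 251) (22, 145, 253) (24, 161, 252) (26, 209, 244) (28, 224, 238) (30, 225, 237) (32, 225, 238) (34, 226, 239) (36, 227, 239) (38, 222, 236) (40, 216, 229) (42, 210, 223) (44, 208, 221) (46, 210, 223)
shift m [-0.1943  0.0908 -0.063 ] yaw rad 3.0714 | at [482.9 -99.7 217.3] [-1.799e+02 -2.000e-02  8.598e+01] F [ 0.7 -1.   0.4] w 60.1 t 38.3
```

Both blocks stand upright, centred and square in the base. Now to the cover.

```bash
python3 -m crank '[{"grip":0.06,"x":-0.03,"y":0.01,"z":-0.02,"yaw":0.1},{"grip":0.06,"x":-0.06,"y":0.02,"z":-0.04,"yaw":0.22},{"grip":0.06,"x":-0.095,"y":0.03,"z":-0.06,"yaw":0.34},{"grip":0.06,"x":-0.13,"y":0.04,"z":-0.063,"yaw":0.46},{"grip":0.06,"x":-0.165,"y":0.05,"z":-0.063,"yaw":0.58}]' >/dev/null
python3 -m crank '[{"grip":0.06,"x":0,"y":0,"z":0,"yaw":0.12},{"grip":0.06,"x":0,"y":0,"z":0,"yaw":0.24},{"grip":0.06,"x":0,"y":0,"z":0,"yaw":0.36},{"grip":0.06,"x":0,"y":0,"z":0,"yaw":0.48},{"grip":0.06,"x":0,"y":0,"z":0,"yaw":0.6}]' |sed -n 2,3p
python3 - <<'E'
from h import *
plan(535,-312,280,11); save('wrist','w15.png')
for st,m in blobs('w15.png',110,45,400):
    if st[1]<260: print(st, rectz(m,54))
E
```

```text
ee_pos: [521.4, -268.2, 280.5]
ee_rot: [-180.0, 0.0, 18.0]
shift m [-0.0006  0.0458  0.0004] yaw rad 0.1221 | at [ 521.4 -268.2  280.5] [-1.7995e+02  5.0000e-02  1.7990e+01] F [0.2 0.7 0.2] w 60.0 t 39.2
[  17    0  276  134 5501] ((625.1259765625, -10.65966796875), (177.28631591796875, 446.6416931152344), 6.561429500579834)
[ 384    0  167   54 5021] ((820.92919921875, -457.4527282714844), (80.71334075927734, 284.82672119140625), 30.446243286132812)
[ 208   87  161  137 9086] ((558.0668334960938, -259.899169921875), (150.9733123779297, 210.81317138671875), 24.823482513427734)
[    0   100   191   138 13499] ((454.6873779296875, 6.9072723388671875), (324.8868103027344, 182.15875244140625), 80.9969482421875)Traceback (most recent call last):
  File "<stdin>", line 4, in <module>
  File "h.py", line 46, in rectz
    P=np.array([onz(n,u,v,z)[:2] for u,v in c],np.float32); return cv2.minAreaRect(P)
                ~~~^^^^^^^^^
  File "h.py", line 13, in onz
    c,d=ray(n,u,v,m); return c+d*(z-c[2])/d[2]
        ~~~^^^^^^^^^
  File "h.py", line 6, in ray
    m=m or camera_model(n); K=np.array(m['intrinsics']);R=np.array(m['R']);t=np.array(m['t']).ravel()
           ~~~~~~~~~~~~^^^
ValueError: time passes only in moves, steps and waits
```

```bash
python3 -m crank '[{"grip":0.06,"x":0,"y":0.03,"z":0,"yaw":0.06},{"grip":0.06,"x":0,"y":0.045,"z":0,"yaw":0.122},{"grip":0.06,"x":0,"y":0.045,"z":0,"yaw":0.122},{"grip":0.06,"x":0,"y":0.045,"z":0,"yaw":0.122},{"grip":0.06,"x":0,"y":0.045,"z":0,"yaw":0.122}]' |sed -n 2,3p
python3 -m crank '[{"grip":0.06,"x":0,"y":0,"z":0,"yaw":0},{"grip":0.06,"x":0,"y":0,"z":0,"yaw":0},{"grip":0.06,"x":0,"y":0,"z":0,"yaw":0},{"grip":0.06,"x":0,"y":0,"z":0,"yaw":0},{"grip":0.06,"x":0,"y":0,"z":0,"yaw":0}]' |sed -n 2,3p
python3 - <<'E'
import re
s=open('h.py').read()
s=s.replace("    P=np.array([onz(n,u,v,z)[:2] for u,v in c],np.float32)","    M=camera_model(n); P=np.array([onz(n,u,v,z,M)[:2] for u,v in c],np.float32)")
open('h.py','w').write(s)
from h import *
plan(535,-312,280,11); save('wrist','w15.png'); np.save('m15.npy',camera_model('wrist'),allow_pickle=True)
g=cv2.imread('pics/w15.png').min(2)
print('cols',list(range(190,390,10)))
for v in range(30,235,8): print(v,*[f'{int(g[v,u]):3d}' for u in range(190,390,6)])
E
```

```text
ee_pos: [535.3, -310.3, 280.8]
ee_rot: [-179.9, 0.0, 11.5]
ee_pos: [535.5, -310.9, 281.4]
ee_rot: [180.0, -0.0, 11.4]
shift m [-0.0007  0.001   0.0014] yaw rad 0.0063 | at [ 535.5 -310.9  281.4] [ 1.7999e+02 -1.0000e-02  1.1360e+01] F [-0.1  0.2 -0.6] w 59.6 t 40.0
cols [190, 200, 210, 220, 230, 240, 250, 260, 270, 280, 290, 300, 310, 320, 330, 340, 350, 360, 370, 380]
30  70  70  69  70  76  88  78  98 101  97  97 101  99 103  99 101 100 102 101 100 103 102 103 101 102 100 102 103 100 102 101 102 104 101
38  46  47  47  69  70  72  83  99  99 100 101 102 102  99 102  97 100 101 100 100 100  99 101  99 100 100 102 100 101  99 102 100 101 103
46  42  47  56  70  68  72  93 100 100  99 102 101 100 101 103 102 103 102 102 101 100 100 102 103 100 100 101 101 100  99 101 103 104 102
54  42  54  69  68  72  69  99  98 103  98 102  99 101 103  99 102 101 100 100 101 104 103 102 100 103 100  98 101 100  99 102 102 101 102
62  42  52  70  68  70  70  99  97 103 102 100 103 102 103 102 105 101 103 103 102 103 102 101 104 105 101  99 101 101  99 104 100 102 101
70  41  46  71  75  68  83 101 10
[... 2202 characters left out ...]

198 103 104 102 102 100 101 105 106 104 106 106 104  91  74  67  77  79  78  78  78  84 103 104 103 103 102  99 100 100  98 100 100 100  99
206 102 100  99 101 102 101 104 104 102 102 104  96  75  75  95  84  69  67  72  77  76  76  77  97 101 101  99  99 101  99  99  96  75  68
214 101 101  99 102  99 102  99 102 105 103  96  92  73  71  72  71  75  91  80  63  73  77  72 103 101 102  99  98  97  83  69  67  69  70
222  98 103 100  97 100 100 100  98 100  97  98  72  72  64  58  60  69  72  66  75  71  72  98 102  97 100  94  70  69  70  71  66  68  69
230  99 100  99  99  99  79  66 100  99  93  83  68  66  66  65  67  50  66  65  76  70  82 100  84  71  53  77  88  81  70  70  65  67  65
```

The grid shows the cover's lit top at u 267–320, v 90–195, and its handle stripe at u 290–300, v 112–172. Both are almost aligned with the tool. Refining to sub-pixel.

Run:
```python
from h import *
m=np.load('m15.npy',allow_pickle=True).item(); g=cv2.imread('pics/w15.png').min(2).astype(float)
def cr(line,th,i0,d):
    i=i0
    while (line[i]>th)==(line[i0]>th): i+=d
    a,b=line[i-d],line[i]; return i-d+d*(th-a)/(b-a)
L=[];Rr=[];H=[];C=[]
for v in range(98,190,6):
    l=cr(g[v],192,274,-1); L.append(onz('wrist',l,v,54,m)[:2])
for v in range(176,194,4): Rr.append(onz('wrist',cr(g[v],160,312,1),v,54,m)[:2])
for v in (96,100,104): Rr.append(onz('wrist',cr(g[v],160,312,1),v,54,m)[:2])
for v in range(120,166,4):
    a=cr(g[v],190,284,1); b=cr(g[v],190,int(a)+4,1); H.append((onz('wrist',a,v,84,m)[:2],onz('wrist',b,v,84,m)[:2])); print(v,round(a,1),round(b,1),end=' ; ')
T=[];B=[]
for u in range(272,288,4):
    T.append(onz('wrist',u,cr(g[:,u],165,120,-1),54,m)[:2]); B.append(onz('wrist',u,cr(g[:,u],150,160,1),54,m)[:2])
def fit(P):
    P=np.array(P); d=np.linalg.svd(P-P.mean(0))[2][0]; return P.mean(0).round(1), round(np.degrees(np.arctan2(d[1],d[0]))%180,2)
print();print('L',fit(L),'R',fit(Rr),'T',fit(T),'B',fit(B)); H=np.array(H); print('Ha',fit(H[:,0]),'Hb',fit(H[:,1]))
th=np.radians(fit(L)[1]); ax=np.array([np.cos(th),np.sin(th)]);ay=np.array([-ax[1],ax[0]])
x=(np.mean(np.array(T)@ax)+np.mean(np.array(B)@ax))/2; y=(np.mean(np.array(L)@ay)+np.mean(np.array(Rr)@ay))/2
print('size',np.mean(np.array(T)@ax)-np.mean(np.array(B)@ax),np.mean(np.array(L)@ay)-np.mean(np.array(Rr)@ay)); c=x*ax+y*ay; print('centre',c)
plan(c[0],c[1],160,np.degrees(th))
```

```text
120 287.7 299.2 ; 124 287.7 298.9 ; 128 287.7 298.9 ; 132 287.8 298.6 ; 136 287.8 298.7 ; 140 287.5 298.7 ; 144 287.5 298.4 ; 148 287.4 298.4 ; 152 287.4 298.5 ; 156 287.5 298.4 ; 160 287.5 298.6 ; Traceback (most recent call last):
  File "<stdin>", line 13, in <module>
  File "<stdin>", line 5, in cr
IndexError: index 560 is out of bounds for axis 0 with size 560
```

Run:
```python
from h import *
m=np.load('m15.npy',allow_pickle=True).item(); g=cv2.imread('pics/w15.png').min(2).astype(float)
def cr(line,th,i0,d):
    i=i0
    while (line[i]>th)==(line[i0]>th): i+=d
    a,b=line[i-d],line[i]; return i-d+d*(th-a)/(b-a)
P=lambda u,v,z:onz('wrist',u,v,z,m)[:2]
L=[P(cr(g[v],192,274,-1),v,54) for v in range(98,190,6)]
Rr=[P(cr(g[v],160,314,1),v,54) for v in (96,100,104,176,180,184,188)]
H=[(P(cr(g[v],190,282,1),v,84),P(cr(g[v],190,304,-1),v,84)) for v in range(120,162,4)]
T=[P(u,cr(g[:,u],165,120,-1),54) for u in range(272,288,4)]; B=[P(u,cr(g[:,u],150,160,1),54) for u in range(272,284,4)]
def fit(P):
    P=np.array(P); d=np.linalg.svd(P-P.mean(0))[2][0]; return P.mean(0).round(1), round(np.degrees(np.arctan2(d[1],d[0]))%180,2)
print('L',fit(L),'R',fit(Rr),'T',fit(T),'B',fit(B)); H=np.array(H); print('Ha',fit(H[:,0]),'Hb',fit(H[:,1]))
th=np.radians(fit(L)[1]); ax=np.array([np.cos(th),np.sin(th)]);ay=np.array([-ax[1],ax[0]])
f=lambda Q,a:np.mean(np.array(Q)@a)
x=(f(T,ax)+f(B,ax))/2; y=(f(L,ay)+f(Rr,ay))/2
print('size',f(T,ax)-f(B,ax),f(L,ay)-f(Rr,ay)); c=x*ax+y*ay; print('centre',c)
plan(c[0],c[1],160,np.degrees(th))
```

```text
L (array([ 579.9, -277.9]), np.float64(10.98)) R (array([ 588.6, -344.5]), np.float64(10.93)) T (array([ 645.9, -283. ]), np.float64(98.06)) B (array([ 523.2, -305. ]), np.float64(101.28))
Ha (array([ 590.2, -305.2]), np.float64(10.95)) Hb (array([ 592.7, -317.2]), np.float64(12.58))
size 124.62632927746381 67.00683020360395
centre [ 587.78263427 -310.48580297]
shift m [0.0514 0.0098 0.1213] yaw rad 0.0065 | at [ 535.5 -311.   281.3] [ 1.7999e+02 -1.0000e-02  1.1350e+01] F [-1.3  0.6 -0.5] w 60.3 t 40.1
```

```bash
python3 -m crank '[{"grip":0.04,"x":0.025,"y":0.005,"z":0.03,"yaw":0.0065},{"grip":0.04,"x":0.0515,"y":0.0103,"z":0.06,"yaw":0.0065},{"grip":0.04,"x":0.0515,"y":0.0103,"z":0.09,"yaw":0.0065},{"grip":0.04,"x":0.0515,"y":0.0103,"z":0.12,"yaw":0.0065},{"grip":0.04,"x":0.0515,"y":0.0103,"z":0.121,"yaw":0.0065}]' |sed -n 2,3p
python3 -m crank '[{"grip":0.04,"x":0,"y":0,"z":0.02,"yaw":0},{"grip":0.04,"x":0,"y":0,"z":0.045,"yaw":0},{"grip":0.04,"x":0,"y":0,"z":0.07,"yaw":0},{"grip":0.04,"x":0,"y":0,"z":0.086,"yaw":0},{"grip":0.04,"x":0,"y":0,"z":0.086,"yaw":0}]' |sed -n 2,4p
python3 -m crank '[{"grip":0.04,"x":0,"y":0,"z":0,"yaw":0},{"grip":0.008,"x":0,"y":0,"z":0,"yaw":0},{"grip":0.008,"x":0,"y":0,"z":0,"yaw":0},{"grip":0.008,"x":0,"y":0,"z":0,"yaw":0},{"grip":0.008,"x":0,"y":0,"z":0,"yaw":0}]' 30
python3 -m crank '[{"grip":0.008,"x":0,"y":0,"z":0,"yaw":0},{"grip":0.008,"x":0,"y":0,"z":-0.01,"yaw":0},{"grip":0.008,"x":0,"y":0,"z":-0.03,"yaw":0},{"grip":0.008,"x":0,"y":0,"z":-0.05,"yaw":0},{"grip":0.008,"x":0,"y":0,"z":-0.05,"yaw":0}]' 40
```

```text
ee_pos: [585.0, -309.1, 153.3]
ee_rot: [-179.5, 0.6, 11.0]
ee_pos: [586.4, -310.4, 72.0]
ee_rot: [-179.8, 0.2, 11.0]
force: [-1.0, 0.1, -0.5]
time_s: 41.35
ee_pos: [588.6, -311.5, 75.5]
ee_rot: [179.9, -0.1, 11.0]
force: [0.2, -1.2, -0.4]
gripper_width: 16.4
gripper_force: 0.0
time_s: 41.77
ee_pos: [590.1, -312.2, 128.6]
ee_rot: [179.7, -0.3, 11.0]
force: [0.6, -0.8, -2.6]
gripper_width: 11.7
gripper_force: 40.0
```

Cover held (11.7 mm opening, 2.6 N of weight). Lifting, turning to 86° and carrying it over.

```bash
python3 -m crank '[{"grip":0.008,"x":0,"y":0,"z":-0.03,"yaw":0},{"grip":0.008,"x":0,"y":0,"z":-0.06,"yaw":-0.08},{"grip":0.008,"x":0,"y":0,"z":-0.09,"yaw":-0.18},{"grip":0.008,"x":0,"y":0,"z":-0.1,"yaw":-0.28},{"grip":0.008,"x":0,"y":0,"z":-0.1,"yaw":-0.38}]' 40 >/dev/null
python3 -m crank '[{"grip":0.008,"x":0,"y":0,"z":0,"yaw":-0.1},{"grip":0.008,"x":0,"y":0,"z":0,"yaw":-0.2},{"grip":0.008,"x":0,"y":0,"z":0,"yaw":-0.3},{"grip":0.008,"x":0,"y":0,"z":0,"yaw":-0.4},{"grip":0.008,"x":0,"y":0,"z":0,"yaw":-0.5}]' 40 >/dev/null
python3 -m crank '[{"grip":0.008,"x":0,"y":0,"z":0,"yaw":-0.1},{"grip":0.008,"x":0,"y":0,"z":0,"yaw":-0.2},{"grip":0.008,"x":0,"y":0,"z":0,"yaw":-0.3},{"grip":0.008,"x":0,"y":0,"z":0,"yaw":-0.4},{"grip":0.008,"x":0,"y":0,"z":0,"yaw":-0.43}]' 40 |tail -5
python3 -c "
from h import *
plan(487.4,-36.2,230,86)"
```

```text
ee_pos: [587.4, -310.8, 222.8]
ee_rot: [-179.9, -0.1, 86.2]
force: [-0.0, 1.1, -2.8]
gripper_width: 11.8
gripper_force: 40.0
shift m [ 0.2674 -0.1178 -0.0066] yaw rad 0.0042 | at [ 587.4 -310.8  222.8] [-1.7986e+02 -6.0000e-02  8.6240e+01] F [-0.   1.1 -2.8] w 11.8 t 43.0
```

```bash
python3 -m crank '[{"grip":0.008,"x":0.028,"y":-0.022,"z":-0.002,"yaw":0.004},{"grip":0.008,"x":0.056,"y":-0.045,"z":-0.004,"yaw":0.004},{"grip":0.008,"x":0.084,"y":-0.07,"z":-0.006,"yaw":0.004},{"grip":0.008,"x":0.115,"y":-0.095,"z":-0.007,"yaw":0.004},{"grip":0.008,"x":0.145,"y":-0.117,"z":-0.007,"yaw":0.004}]' 40 >/dev/null
python3 -m crank '[{"grip":0.008,"x":0,"y":0,"z":0,"yaw":0},{"grip":0.008,"x":0,"y":0,"z":0,"yaw":0},{"grip":0.008,"x":0,"y":0,"z":0,"yaw":0},{"grip":0.008,"x":0,"y":0,"z":0,"yaw":0},{"grip":0.008,"x":0,"y":0,"z":0,"yaw":0}]' 40 |tail -5
python3 - <<'E'
from h import *
save('wrist','w16.png')
profs('w16.png',[('lat',-10),('lat',28)],78,[*range(-28,-18),*range(19,28)]); profs('w16.png',[('long',0)],78,range(-44,60,2)); profs('w16.png',[('lat',-10),('lat',30)],52,range(-38,39))
plan(487.4,-36.2,230,86)
E
```

```text
ee_pos: [482.0, -159.2, 230.8]
ee_rot: [-180.0, 0.0, 85.7]
force: [0.2, -0.7, -3.3]
gripper_width: 11.6
gripper_force: 40.0
lat -10 (pos,B,R) (-28, 202, 218) (-27, 192, 208) (-26, 177, 192) (-25, 176, 191) (-24, 196, 211) (-23, 216, 230) (-22, 225, 238) (-21, 226, 240) (-20, 226, 240) (-19, 227, 241) (19, 229, 243) (20, 228, 241) (21, 227, 240) (22, 219, 233) (23, 199, 217) (24, 192, 209) (25, 223, 234) (26, 248, 252) (27, 253, 254)
lat 28 (pos,B,R) (-28, 253, 255) (-27, 249, 252) (-26, 232, 240) (-25, 206, 221) (-24, 202, 218) (-23, 214, 227) (-22, 219, 232) (-21, 221, 234) (-20, 223, 237) (-19, 225, 239) (19, 228, 241) (20, 229, 241) (21, 230, 243) (22, 230, 242) (23, 222, 235) (24, 211, 227) (25, 225, 236) (26, 248, 252) (27, 253, 254)
long 0 (pos,B,R) (-44, 184, 198) (-42, 169, 185) (-40, 222, 235) (-38, 224, 238) (-36, 223, 237) (-34, 224, 237) (-32, 222, 236) (-30, 222, 237) (-28, 206, 246) (-26, 149, 253) (-24, 139, 254) (-22, 140, 254) (-20, 177, 252) (-18, 223, 242) (-16, 226, 239) (-14, 224, 238) (-12, 227, 239) (-10, 227, 241) (-8, 226, 240) (-6, 212, 228) (-4, 123, 138) (
[... 2260 characters left out ...]
4) (1, 140, 254) (2, 140, 254) (3, 145, 254) (4, 161, 254) (5, 189, 252) (6, 213, 247) (7, 225, 243) (8, 227, 241) (9, 227, 241) (10, 226, 242) (11, 221, 244) (12, 203, 249) (13, 175, 253) (14, 153, 254) (15, 144, 254) (16, 142, 254) (17, 141, 254) (18, 144, 254) (19, 152, 254) (20, 172, 252) (21, 199, 248) (22, 218, 242) (23, 225, 240) (24, 226, 239) (25, 222, 235) (26, 210, 226) (27, 218, 230) (28, 244, 250) (29, 253, 254) (30, 253, 255) (31, 250, 253) (32, 227, 237) (33, 169, 183) (34, 123, 135) (35, 106, 117) (36, 103, 113) (37, 104, 113) (38, 102, 111)
shift m [ 0.123  -0.0037  0.0008] yaw rad -0.0046 | at [ 481.9 -159.2  230.8] [-179.98    0.     85.74] F [ 0.3  0.6 -3. ] w 11.8 t 43.9
```

The blocks and rim are unchanged and centred. Moving above the base.

```bash
python3 -m crank '[{"grip":0.008,"x":0.03,"y":-0.001,"z":0,"yaw":-0.0046},{"grip":0.008,"x":0.06,"y":-0.002,"z":0,"yaw":-0.0046},{"grip":0.008,"x":0.09,"y":-0.003,"z":0,"yaw":-0.0046},{"grip":0.008,"x":0.115,"y":-0.0037,"z":0,"yaw":-0.0046},{"grip":0.008,"x":0.123,"y":-0.0037,"z":0,"yaw":-0.0046}]' 40 >/dev/null
python3 -m crank '[{"grip":0.008,"x":0,"y":0,"z":0.02,"yaw":0},{"grip":0.008,"x":0,"y":0,"z":0.04,"yaw":0},{"grip":0.008,"x":0,"y":0,"z":0.06,"yaw":0},{"grip":0.008,"x":0,"y":0,"z":0.06,"yaw":0},{"grip":0.008,"x":0,"y":0,"z":0.06,"yaw":0}]' 40 >/dev/null
python3 -m crank '[{"grip":0.008,"x":0,"y":0,"z":0,"yaw":0},{"grip":0.008,"x":0,"y":0,"z":0,"yaw":0},{"grip":0.008,"x":0,"y":0,"z":0,"yaw":0},{"grip":0.008,"x":0,"y":0,"z":0,"yaw":0},{"grip":0.008,"x":0,"y":0,"z":0,"yaw":0}]' 40 |tail -5
python3 -c "
from h import *
plan(487.2,-36.2,125,86)"
```

```text
ee_pos: [487.0, -35.5, 171.8]
ee_rot: [179.9, 0.0, 86.0]
force: [-1.0, -0.3, -2.1]
gripper_width: 11.6
gripper_force: 40.0
shift m [-0.0007  0.0002  0.0468] yaw rad 0.0008 | at [487.  -35.5 171.8] [1.7993e+02 1.0000e-02 8.6050e+01] F [-1.  -0.3 -2.1] w 11.6 t 45.1
```

```bash
python3 -m crank '[{"grip":0.008,"x":-0.0005,"y":0,"z":0.008,"yaw":0},{"grip":0.008,"x":-0.0005,"y":0,"z":0.016,"yaw":0},{"grip":0.008,"x":-0.0005,"y":0,"z":0.024,"yaw":0},{"grip":0.008,"x":-0.0005,"y":0,"z":0.032,"yaw":0},{"grip":0.008,"x":-0.0005,"y":0,"z":0.036,"yaw":0}]' 40 |sed -n '2,4p'
for i in 1 2; do python3 -m crank '[{"grip":0.008,"x":0,"y":0,"z":0.001,"yaw":0},{"grip":0.008,"x":0,"y":0,"z":0.002,"yaw":0},{"grip":0.008,"x":0,"y":0,"z":0.003,"yaw":0},{"grip":0.008,"x":0,"y":0,"z":0.0035,"yaw":0},{"grip":0.008,"x":0,"y":0,"z":0.0035,"yaw":0}]' 40 |sed -n '2,4p'; done
```

```text
ee_pos: [485.7, -35.8, 133.4]
ee_rot: [-179.8, -0.0, 86.1]
force: [0.5, 0.1, -2.7]
ee_pos: [486.9, -35.9, 131.8]
ee_rot: [180.0, 0.0, 86.1]
force: [0.5, -0.5, -2.9]
ee_pos: [486.6, -35.9, 128.0]
ee_rot: [-180.0, 0.0, 86.1]
force: [0.5, 0.4, -2.0]
```

```bash
for i in 1 2 3; do python3 -m crank '[{"grip":0.008,"x":0,"y":0,"z":0.0005,"yaw":0},{"grip":0.008,"x":0,"y":0,"z":0.001,"yaw":0},{"grip":0.008,"x":0,"y":0,"z":0.0015,"yaw":0},{"grip":0.008,"x":0,"y":0,"z":0.0015,"yaw":0},{"grip":0.008,"x":0,"y":0,"z":0.0015,"yaw":0}]' 40 |sed -n '2p;4p'; done
```

```text
ee_pos: [486.7, -35.9, 126.6]
force: [-0.4, 0.7, -1.5]
ee_pos: [486.7, -35.9, 125.1]
force: [0.4, 0.2, -3.1]
ee_pos: [486.7, -35.9, 123.6]
force: [0.7, -0.0, -2.6]
```

```bash
for i in 1 2; do python3 -m crank '[{"grip":0.008,"x":0,"y":0,"z":0.0005,"yaw":0},{"grip":0.008,"x":0,"y":0,"z":0.001,"yaw":0},{"grip":0.008,"x":0,"y":0,"z":0.0012,"yaw":0},{"grip":0.008,"x":0,"y":0,"z":0.0012,"yaw":0},{"grip":0.008,"x":0,"y":0,"z":0.0012,"yaw":0}]' 40 |sed -n '2p;4p'; done
```

```text
ee_pos: [486.7, -35.9, 122.4]
force: [0.0, -0.2, -3.2]
ee_pos: [486.7, -35.9, 121.2]
force: [0.0, 0.2, -3.0]
```

```bash
for i in 1 2; do python3 -m crank '[{"grip":0.008,"x":0,"y":0,"z":0.0005,"yaw":0},{"grip":0.008,"x":0,"y":0,"z":0.001,"yaw":0},{"grip":0.008,"x":0,"y":0,"z":0.0012,"yaw":0},{"grip":0.008,"x":0,"y":0,"z":0.0012,"yaw":0},{"grip":0.008,"x":0,"y":0,"z":0.0012,"yaw":0}]' 40 |sed -n '2p;4p'; done
```

```text
ee_pos: [486.9, -36.0, 121.0]
force: [-2.5, 0.1, 5.6]
ee_pos: [486.9, -36.0, 121.0]
force: [-4.1, -0.0, 13.3]
```

Contact at TCP 121.0, which is the seat height (lip on rim would be 127). Relieving, releasing and checking.

```bash
python3 -m crank '[{"grip":0.008,"x":0,"y":0,"z":-0.001,"yaw":0},{"grip":0.008,"x":0,"y":0,"z":-0.0015,"yaw":0},{"grip":0.016,"x":0,"y":0,"z":-0.0015,"yaw":0},{"grip":0.03,"x":0,"y":0,"z":-0.0015,"yaw":0},{"grip":0.04,"x":0,"y":0,"z":-0.0015,"yaw":0}]' 5 |tail -5
python3 -m crank '[{"grip":0.04,"x":0,"y":0,"z":0,"yaw":0},{"grip":0.04,"x":0,"y":0,"z":-0.01,"yaw":0},{"grip":0.04,"x":0,"y":0,"z":-0.04,"yaw":0},{"grip":0.04,"x":0,"y":0,"z":-0.08,"yaw":0},{"grip":0.04,"x":-0.03,"y":0,"z":-0.1,"yaw":0}]' |sed -n 2,4p
python3 -m crank '[{"grip":0.04,"x":-0.03,"y":0,"z":-0.03,"yaw":0},{"grip":0.04,"x":-0.05,"y":0,"z":-0.06,"yaw":0},{"grip":0.04,"x":-0.05,"y":0,"z":-0.06,"yaw":0},{"grip":0.04,"x":-0.05,"y":0,"z":-0.06,"yaw":0},{"grip":0.04,"x":-0.05,"y":0,"z":-0.06,"yaw":0}]' |sed -n 2,4p
python3 - <<'E'
from h import *
plan(0,0,0,0); save('wrist','w17.png')
profs('w17.png',[('lat',-40),('lat',-25),('lat',25),('lat',40)],94,range(-44,45,2)); profs('w17.png',[('long',-20),('long',20)],94,[*range(-76,-56,2),*range(54,78,2)])
E
```

```text
ee_pos: [486.9, -35.9, 120.2]
ee_rot: [180.0, 0.0, 86.1]
force: [0.4, -0.2, -0.3]
gripper_width: 26.7
gripper_force: 0.0
ee_pos: [486.6, -63.3, 224.8]
ee_rot: [179.6, -0.1, 86.3]
force: [1.8, -0.1, 0.4]
ee_pos: [480.7, -115.5, 280.2]
ee_rot: [-180.0, -0.0, 86.0]
force: [0.0, 0.3, -0.5]
shift m [ 0.0818 -0.4874  0.2805] yaw rad 1.5015 | at [ 480.7 -115.5  280.2] [-1.7997e+02 -3.0000e-02  8.6030e+01] F [ 0.   0.3 -0.5] w 39.7 t 50.6
lat -40 (pos,B,R) (-44, 71, 77) (-42, 70, 74) (-40, 71, 75) (-38, 71, 76) (-36, 73, 78) (-34, 81, 85) (-32, 128, 131) (-30, 187, 193) (-28, 204, 212) (-26, 206, 214) (-24, 209, 217) (-22, 202, 210) (-20, 163, 167) (-18, 140, 143) (-16, 139, 142) (-14, 139, 144) (-12, 139, 143) (-10, 138, 142) (-8, 138, 142) (-6, 137, 141) (-4, 139, 143) (-2, 142, 146) (0, 142, 146) (2, 144, 149) (4, 175, 183) (6, 211, 217) (8, 213, 219) (10, 213, 220) (12, 211, 219) (14, 211, 219) (16, 211, 219) (18, 212, 219) (20, 214, 220) (22, 212, 220) (24, 212, 219) (26, 212, 218) (28, 213, 220) (30, 212, 219) (32, 212, 219) (34, 196, 204) (36, 143, 149) (38, 102, 107) (40, 101, 107) (
[... 2116 characters left out ...]
s,B,R) (-76, 94, 100) (-74, 96, 101) (-72, 148, 159) (-70, 186, 199) (-68, 191, 205) (-66, 195, 210) (-64, 196, 211) (-62, 196, 209) (-60, 197, 207) (-58, 177, 183) (54, 219, 225) (56, 221, 226) (58, 222, 227) (60, 220, 226) (62, 218, 225) (64, 214, 223) (66, 210, 223) (68, 210, 222) (70, 211, 223) (72, 210, 222) (74, 210, 223) (76, 209, 222)
long 20 (pos,B,R) (-76, 96, 101) (-74, 99, 105) (-72, 152, 164) (-70, 188, 201) (-68, 191, 205) (-66, 196, 211) (-64, 197, 211) (-62, 200, 211) (-60, 208, 217) (-58, 208, 217) (54, 214, 221) (56, 216, 222) (58, 216, 222) (60, 216, 222) (62, 237, 242) (64, 254, 255) (66, 254, 255) (68, 254, 255) (70, 253, 254) (72, 250, 253) (74, 230, 239) (76, 176, 189)
```

```bash
python3 -c "
from h import *
print(job_done())"
```

```text
the job is handed in; nothing more can be done
None
```

I handed the job in at about 51 s of robot time, and the judge's verdict was not shown. By my measurements the base lies flat and clamped with the knob at about 1.38 rad, both blocks present stand upright in it, and the cover went down to its seat height, square to the base.

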